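# Load a model ship's funnel into the drilling V-block

## Robot

A 7-joint arm with a two-finger parallel gripper is mounted at the origin on the work surface. World frame = base frame: x ahead of the robot, y to its left, z up, the work surface at z = 0. Lengths are in m, angles in rad, forces in N, time in s.
With the tool pointing down it reaches from about 0.4 to 0.9 m from the base axis. Payload 5.5 kg.
Tool frame: the origin (TCP) lies at the very end of the fingers, on their centre line; the grasp point (between the pads) lies 19 mm behind it; z points along the fingers, y is the direction in which the jaws open and shut (so a half turn about z gives the same grasp; the last joint's range is limited). The gripper opens to 92 mm and grips with 3 to 60 N. Pads are 19 mm wide; open, the fingers measure 130 mm over their backs; the gripper's body (75 mm by 190 mm) begins 47 mm behind the grasp point.
Start: joints at [1.395, 0.501, -0.427, 1.55, 0.221, 1.138, -0.21], TCP at [0.276, -0.588, 0.227] pointing down, gripper open.
Joint ranges: [-2.88, 2.88], [-0.31, 2.03], [-1.54, 1.56], [0.2, 2.42], [-1.41, 4.55], [0.19, 2.02], [-2.57, 2.57]. Speed limits (rad/s): [2.57, 2.57, 3.14, 3.14, 3.14, 3.14, 3.14].

## Interface

Orientations are given as a rotation vector (axis times angle).
In Python, from plant import sensors, camera, calibration, ticket gives the robot as it stands.
- The arm moves only by the shell command python3 -m inch 'ROWS' [FORCE]. ROWS is text: rows parted by semicolons, each of 7 numbers parted by spaces: the shift along the tool's x, y, z in m, then the turn, a rotation vector about the tool's x, y, z in rad, then the closure in counts, from 0 (fully open) to 255 (shut). In form: dx dy dz rx ry rz gripper; .... A call has 1 to 8 rows; each row shifts and turns the commanded pose from where the row before left it, along the tool's axes as they then stand; what a row does not reach is not made up. A row lasts 1/8 s, in which the tool goes at most 62.5 mm and 10.7 degrees, less where a joint would pass 70% of its speed; a pose out of reach is approached as far as the arm can. A call with a gripper value outside its range is refused whole. The fingers move at their own pace and stop on an object; FORCE is the grip in N (left out, the last holds). Time passes only in rows, so rows that do not move let the fingers close. It gives the time, the measured TCP pose, the force and the opening at its end, in the units of the state.
- sensors.get_state(): the state, without advancing time (a new reading comes with each control period).
- camera(name): name is "scene" or "top" or "wrist"; returns the picture (480x640x3 uint8, red, green, blue); there is no depth.
- calibration(name): a dict with "fx", "fy", "cx", "cy" (pixels), "pose" (4x4, takes a point from camera to world coordinates); the wrist camera has in their place "mount" (4x4, takes a point from camera to tool coordinates, whose origin is the TCP and whose axes are the flange's). Camera axes: x right, y up, looking along -z (the intrinsics and any distortion apply to the point x, -y, -z); pixel columns grow to the right and rows downward; lengths in m; the calibration is good to about 2 mm. A picture is of the moment at which its call begins: read the wrist's pose just before it. calibration takes no time and is no camera call.
- ticket.finish_job(): hands the job in, once; it reports no verdict.
The state is a dict: "t": time; "q": joint angles; "qvel": joint speeds; "joint_efforts": joint torques, N m; "tcp_pos": TCP position; "orientation": TCP orientation; "force": force on the tool from outside, world axes, zero at the start; "torque": the same for the moment, N m; "opening": finger opening in m.
Only numpy, scipy, OpenCV 4.12 (cv2) and the standard library are available. Lean on these libraries where they do the work, as an engineer would, in place of code of your own. Each camera call takes 0.05 s, during which the arm holds its last target. There are 200 camera calls.

## Task

Take the lying funnel from the plywood cradle and lay it in the steel V of the drilling jig, under the magnifier, with its plain dark foot towards the brass back stop; push it along the V until it rests on both flanks and its foot is fully home against the stop. Then slide the red-knobbed keeper bar all the way in across the funnel, and let go of everything. Do not bump the magnifier, drop the funnel or disturb the other things on the bench.

Things in the scene. Friction and masses are not known exactly. Their poses are not given: they have to be found in the camera images.
- funnel: the model funnel to load: solid round, 125 long, 100 g. Dark grey lower part dia. 32, 80 long; white upper part with black cap dia. 28, 45 long. Origin on its axis at mid-length, x axis from cap to foot (foot end x=+62.5, cap end -62.5, grey/white step -17.5). Starts lying level in the cradle, axis 60 above the table, foot away from the robot; may be rolled about its axis
- funnel_foot (a point): centre of the flat grey foot end of the funnel (axes as the funnel's)
- cradle: fixed plywood cradle, origin on the table, x = where the funnel's foot points. Base x=-28 to 72, 70 wide, 10 high; two notched uprights 8 thick at x=-5 and 48, 62 wide, 56 high. The funnel starts with its origin over the cradle's, axis at z=60, x axes the same, so the white cap end sticks out freely on the robot's side
- jig: fixed drilling jig; origin on the table under the near edge of the V; x = direction to push (away from the robot), y left of it, z up. Base plate 14 thick, x=-72 to 143, y +-75. V-block x=0 to 75, 80 wide, cheeks up to z=64. Seated funnel: axis y=0, z=70, foot at x=75, cap end at x=-50, so 50 stick out before the V with only the base plate below
- flank_left: left (+y) steel flank of the V: plate 75 x 30 x 12 at 45 degrees, origin at its centre. The 90-degree V opens upward, runs along the jig's x, mouth 44 wide at z=70. Nothing stands on the jig left of the V-block (y above 40) below the magnifier
- flank_right: right (-y) steel flank of the V, the same mirrored
- back_stop: brass plate 10 x 60 x 75 that closes the far end of the V; its near face is at x=75 of the jig, from z=14 to 89; origin at the jig's origin
- seat (a point): point on the near face of the back stop where the centre of the seated foot belongs: jig (75, 0, 70); axes as the jig's
- magnifier: fixed clear magnifier in a white frame: solid slab x=-55 to 100, y +-50, z=165 to 185 of the jig, on a post at x=125; origin = the jig's. Its near edge is 5 before the seated funnel's cap end and 95 above the axis: an upright gripper there hits it, one tilted about 40 degrees, body leaning back to -x of the jig, passes under the edge
- keeper (a joint): travel of the keeper bar in m: 0 = drawn out, 0.05 = fully in (end stop). Slides along +y of the jig, about 2 N friction, stays where left. Bar 12 x 10 at jig x=45, z=90 to 100, 4 clear above the seated funnel; free end at y=-32 at 0, y=+18 fully in. Guide block y=-69 to -53, up to z=110
- keeper_knob (a point): on the axis, at mid-height, of the red knob at the keeper's outer end: upright cylinder dia. 22, z=89 to 123 above the table, nothing below it. At jig (45, -160, 106) at joint 0, (45, -110, 106) fully in; axes as the jig's. Can be pinched from above or pushed on its outer (-y) side
- done_funnel0: finished funnel standing upright on its foot, diameter 32, 125 high; leave alone
- done_funnel1: second finished funnel, the same; leave alone
- turret: loose grey gun turret, diameter 80, 38 high, with two barrels out to 101 from its origin along its -x; leave alone
- lifeboat: loose grey lifeboat 102 x 22 x 14; leave alone
- craft_knife: orange craft knife 130 x 30 x 16; leave alone
- paint_jar0: paint jar, grey cap, diameter 38, 45 high; leave alone
- paint_jar1: paint jar, yellow cap, diameter 38, 45 high; leave alone
Things that resemble listed ones, but are neither listed nor needed, are in the scene too. What is shaped like the funnel but green or orange is not meant.

How it is judged:
On the way, in this order (a step that is already met when the one before it is completed fails the run):
1. the funnel lies in the V with its foot pushed up against the back stop (x of funnel_foot in the frame of seat between -0.002 and 0.002 m and y of funnel_foot in the frame of seat between -0.002 and 0.002 m and z of funnel_foot in the frame of seat between -0.002 and 0.002 m and angle between the x axis of funnel and the x axis of seat, either way round below 0.03 rad and contact force between funnel and flank_left above 0.05 N and contact force between funnel and flank_right above 0.05 N and contact force between funnel and back_stop above 0.2 N).
2. the keeper bar is slid fully in across the seated funnel (x of funnel_foot in the frame of seat between -0.002 and 0.002 m and y of funnel_foot in the frame of seat between -0.002 and 0.002 m and z of funnel_foot in the frame of seat between -0.002 and 0.002 m and angle between the x axis of funnel and the x axis of seat, either way round below 0.03 rad and value of joint keeper above 0.045 m), for 0.2 s.
At the end, for the whole second after the job is handed in: The funnel lies at rest in the V, foot centre within 2 mm of the seat point along each jig axis, its axis within 0.03 rad of the V's, resting on both flanks; the keeper is at least 45 mm in; everything let go (all of step 2 and contact force between funnel and flank_left above 0.05 N and contact force between funnel and flank_right above 0.05 N and linear speed of funnel below 0.02 m/s); the robot touches nothing.
It fails at once if the funnel is dropped (its middle comes below 35 mm above the table) (height (world z) of funnel below 0.035 m).
It fails at once if the magnifier is bumped (over 10 N) (contact force between any of the fingers, the arm, funnel and magnifier above 10 N).
It fails at once if another thing on the bench is shifted by more than 30 mm (distance of any of done_funnel0, done_funnel1, turret, lifeboat, craft_knife, paint_jar0, paint_jar1 from where it was at the start of the episode above 0.03 m).
It also fails if it takes over 64 s, if anything falls off the work surface, if the arm or the gripper's body presses on something with over 40 N, if the wrist force passes 120 N, or if a joint passes its speed limit or range.

## Working session

There is one attempt and no reset: what is moved stays moved. The work goes in short steps, Python scripts to look and compute and a shell command to move; the robot and the scene stay as the last step left them, time stands still between calls to the robot, and variables do not carry over. Pictures are saved under pics/ and viewed, about 8 in all and at most 12, crops included, and the job is handed in when it is done.

```bash
mkdir -p pics; ls
python3 - <<'E'
from plant import sensors,camera,calibration
import cv2,numpy as np
np.set_printoptions(precision=4,suppress=True)
print(sensors.get_state())
for n in("scene","top","wrist"):
    print(n,calibration(n))
    cv2.imwrite(f"pics/{n}0.png",camera(n)[:,:,::-1])
E
```

```text
pics
{'t': 0.0, 'q': array([ 1.3952,  0.5019, -0.4268,  1.5515,  0.2209,  1.1383, -0.2103]), 'qvel': array([-0.0002,  0.0014, -0.0016,  0.0006, -0.0008, -0.0005, -0.0011]), 'joint_efforts': array([  0.0005, -56.6586,  -5.8154, -27.9108,  -0.0685,   0.0307,
         0.0002]), 'tcp_pos': array([ 0.2758, -0.5878,  0.2257]), 'orientation': array([-3.0644, -0.6834,  0.0006]), 'force': array([ 0.3651,  0.4034, -0.0774]), 'torque': array([ 0.0105, -0.0103, -0.0183]), 'opening': 0.09173620750245248}
scene {'fx': 516.9077278418148, 'fy': 516.9077278418148, 'cx': 318.1518322936094, 'cy': 241.18293502147768, 'pose': array([[-0.0898, -0.651 ,  0.7538,  1.3466],
       [ 0.9959, -0.0521,  0.0736,  0.0741],
       [-0.0086,  0.7573,  0.653 ,  0.8285],
       [ 0.    ,  0.    ,  0.    ,  1.    ]])}
top {'fx': 570.3703841795465, 'fy': 570.3703841795465, 'cx': 312.22536965041553, 'cy': 245.54982871596775, 'pose': array([[ 0.006 ,  0.9892, -0.1467,  0.3709],
       [-0.9999,  0.0074,  0.0085,  0.0047],
       [ 0.0095,  0.1466,  0.9891,  1.2365],
       [ 0.    ,  0.    ,  0.    ,  1.    ]])}
wrist {'fx': 345.17703167690377, 'fy': 345.17703167690377, 'cx': 322.7713175824393, 'cy': 238.99838112877976, 'mount': array([[-0.0004,  0.9674,  0.2533,  0.0679],
       [ 1.    ,  0.0004,  0.0001, -0.0001],
       [-0.    ,  0.2533, -0.9674, -0.1587],
       [ 0.    ,  0.    ,  0.    ,  1.    ]])}
```

View pics/top0.png

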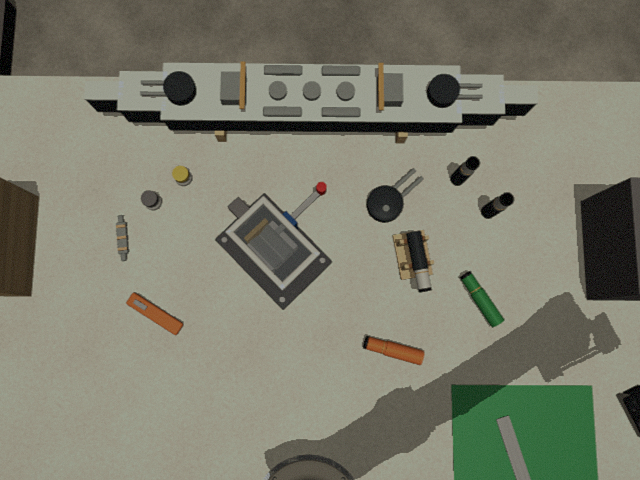

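View pics/scene0.png

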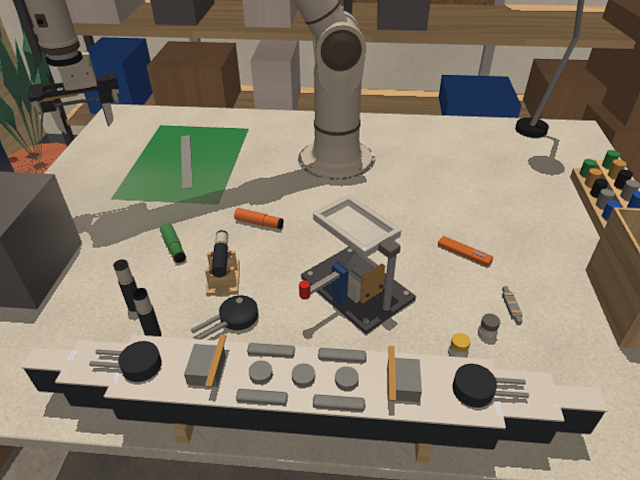

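The things that could be mistaken for the target (top view):
- Funnel in the cradle at (418,260): grey, white and black, lying in the plywood. This is the one I want.
- Standing finished funnels at (465,170) and (497,205).
- Green look-alike at (482,298) and orange look-alike at (393,350).

The jig's +x points up-left, with the post at (238,205). The knob is at (321,188).

```bash
cat > h.py <<'E'
import numpy as np,cv2
from scipy.spatial.transform import Rotation as R
from plant import sensors,camera,calibration
np.set_printoptions(precision=4,suppress=True)
def cam(n,st=None):
    c=calibration(n)
    if n=="wrist":
        T=np.eye(4);T[:3,:3]=R.from_rotvec(st["orientation"]).as_matrix();T[:3,3]=st["tcp_pos"]
        P=T@c["mount"]
    else:P=c["pose"]
    return c,P
def onplane(cp,px,z):
    c,P=cp;px=np.atleast_2d(px).astype(float)
    d=np.c_[(px[:,0]-c["cx"])/c["fx"],-(px[:,1]-c["cy"])/c["fy"],-np.ones(len(px))]@P[:3,:3].T
    o=P[:3,3];return o+d*((z-o[2])/d[:,2])[:,None]
def proj(cp,p):
    c,P=cp;q=(np.atleast_2d(p)-P[:3,3])@P[:3,:3]
    return np.c_[c["cx"]+c["fx"]*q[:,0]/-q[:,2],c["cy"]-c["fy"]*q[:,1]/-q[:,2]]
E
python3 - <<'E'
from h import *
im=cv2.imread("pics/top0.png");hsv=cv2.cvtColor(im,cv2.COLOR_BGR2HSV)
m=cv2.inRange(hsv,(0,150,80),(6,255,255))|cv2.inRange(hsv,(174,150,80),(180,255,255))
m[:, :300]=0;m[:,340:]=0;m[:170]=0;m[210:]=0
ys,xs=np.nonzero(m);print("knob px",len(xs),xs.mean(),ys.mean(),xs.min(),xs.max(),ys.min(),ys.max())
t=cam("top");print("knob",onplane(t,(xs.mean(),ys.mean()),0.118))
a=cv2.resize(im[180:320,200:350],None,fx=4,fy=4,interpolation=cv2.INTER_CUBIC)[:,:600]
b=cv2.resize(im[220:300,385:440],None,fx=7,fy=7,interpolation=cv2.INTER_CUBIC)
o=np.zeros((600,800,3),np.uint8)
# crops: jig at x4 (left->400 scaled), funnel x5
a=cv2.resize(im[180:315,205:340],(480,480),interpolation=cv2.INTER_CUBIC)
b=cv2.resize(im[215:305,387:441],(300,500),interpolation=cv2.INTER_CUBIC)
o[:480,:480]=a;o[:500,490:790]=b
cv2.imwrite("pics/crop1.png",o)
E
```

```text
knob px 83 320.7951807228916 186.78313253012047 316 325 182 192
knob [[ 0.6565 -0.0215  0.118 ]]
```

View pics/crop1.png

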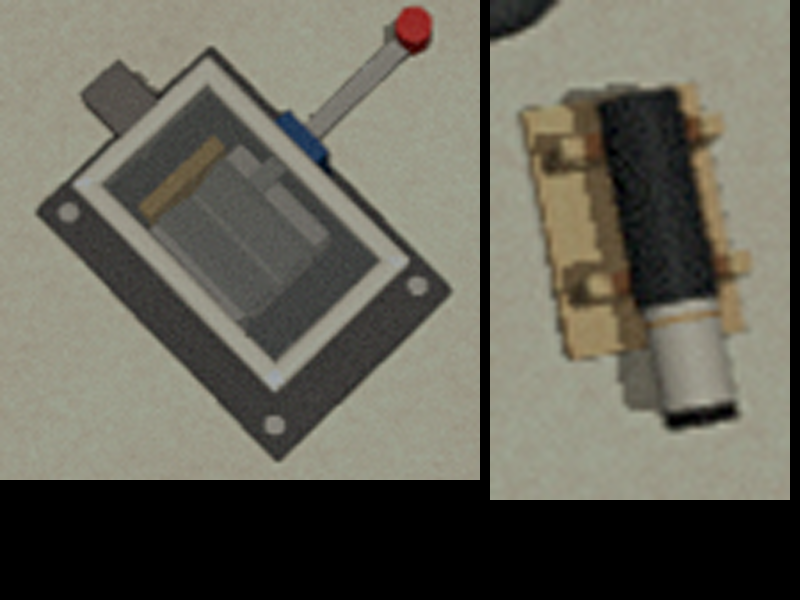

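The left crop shows the jig: plate corners at crop (37,212), (278,460) and (452,291), with the white magnifier frame above. The right crop confirms the choice: dark foot at (643,93), step at (677,305), cap end at (703,422), lying in plywood.

Run:
```python
from h import *
from scipy.optimize import least_squares
t=cam("top")
s=135/480
px=np.array([(37,212),(278,460),(452,291),(211,48),(75,182),(275,390),(408,260)])*s+[205,180]
px=np.r_[px,[(320.8,186.8)]]
L=np.array([(143,75,14),(-72,75,14),(-72,-75,14),(100,-50,185),(100,50,185),(-55,50,185),(-55,-50,185),(45,-160,120)])/1000
def W(p):
    c,q=np.cos(p[2]),np.sin(p[2]);return np.c_[p[0]+c*L[:,0]-q*L[:,1],p[1]+q*L[:,0]+c*L[:,1],L[:,2]]
r=least_squares(lambda p:(proj(t,W(p))-px).ravel(),[.5,.08,.8],loss="soft_l1")
print("jig",r.x,np.degrees(r.x[2]));print(r.fun.reshape(-1,2))
f=np.array([(643,93),(677,305),(703,422)],float);f=(f-[490,0])*[.18,.18]+[387,215]
F=onplane(t,f,.06);F2=onplane(t,f[:1],.074);print("funnel pts",F,F2)
im=cv2.imread("pics/top0.png");g=im.max(2);
m=(g<60).astype(np.uint8);m[:228]=0;m[275:]=0;m[:,:400]=0;m[:,435:]=0
n,l,st,ce=cv2.connectedComponentsWithStats(m);k=1+st[1:,4].argmax();ys,xs=np.nonzero(l==k)
print(st[k]);rc=cv2.minAreaRect(np.c_[xs,ys].astype(np.float32));print(rc)
b=cv2.boxPoints(rc);print(b,onplane(t,b,.06))
d=F[0]-F[2];print("yaw",np.degrees(np.arctan2(d[1],d[0])),np.linalg.norm(F[0]-F[1]),np.linalg.norm(F[1]-F[2]))
```

```text
jig [0.5168 0.0531 0.7783] 44.59556359194415
[[-1.315  -1.0832]
 [-0.3792  0.6595]
 [ 0.8427 -0.5575]
 [-0.6157  1.2272]
 [-1.2051 -0.0834]
 [ 0.0133  0.9349]
 [ 1.4147 -0.0146]
 [ 3.8681 -2.4871]]
funnel pts [[ 0.5762 -0.2198  0.06  ]
 [ 0.4959 -0.2308  0.06  ]
 [ 0.4523 -0.2396  0.06  ]] [[ 0.5738 -0.2171  0.074 ]]
[406 231  22  40 581]
((417.0599670410156, 250.07998657226562), (38.10260009765625, 17.2624454498291), 79.69515228271484)
[[405.16  232.88 ]
 [422.144 229.792]
 [428.96  267.28 ]
 [411.976 270.368]] [[ 0.5736 -0.2     0.06  ]
 [ 0.5805 -0.2358  0.06  ]
 [ 0.5015 -0.2482  0.06  ]
 [ 0.4948 -0.2128  0.06  ]]
yaw 9.086474705092174 0.0810535774036573 0.04448897024720121
```

```bash
cat >> h.py <<'E'
def goalR(yaw,tilt):
    # tool z = forward*sin(tilt) - up*cos(tilt); tool x forward/up
    u=np.array([np.cos(yaw),np.sin(yaw),0]);k=np.array([0,0,1.])
    z=u*np.sin(tilt)-k*np.cos(tilt);x=u*np.cos(tilt)+k*np.sin(tilt)
    return np.c_[x,np.cross(z,x),z]
def plan(p,Rg,n,start=None):
    s=sensors.get_state()
    p0,R0=(s["tcp_pos"],R.from_rotvec(s["orientation"]).as_matrix()) if start is None else start
    r=R.from_matrix(R0.T@Rg).as_rotvec()/n
    A=sum(R0@R.from_rotvec(k*r).as_matrix() for k in range(n))
    d=np.linalg.solve(A,np.array(p)-p0)
    print(n,"x","%.4f %.4f %.4f %.4f %.4f %.4f"%(*d,*r),"|d|%.1fmm %.1fdeg"%(1e3*np.linalg.norm(d),np.degrees(np.linalg.norm(r))))
E
python3 - <<'E'
from h import *
Rg=goalR(np.radians(9.1),np.radians(45))
g=np.array([.4637,-.237,.06]);p=g+Rg[:,2]*(.019-.12)
print(p,sensors.get_state()["q"]);plan(p,Rg,10)
E
```

```text
[ 0.3932 -0.2483  0.1314] [ 1.3952  0.5016 -0.4268  1.5512  0.2208  1.1383 -0.2103]
10 x 0.0177 -0.0291 0.0163 -0.0111 0.0780 0.0265 |d|37.8mm 4.8deg
```

```bash
R="0.0177 -0.0291 0.0163 -0.0111 0.0780 0.0265 0"; python3 -m inch '0.0177 -0.0291 0.0163 -0.0111 0.0780 0.0265 0;0.0177 -0.0291 0.0163 -0.0111 0.0780 0.0265 0;0.0177 -0.0291 0.0163 -0.0111 0.0780 0.0265 0;0.0177 -0.0291 0.0163 -0.0111 0.0780 0.0265 0;0.0177 -0.0291 0.0163 -0.0111 0.0780 0.0265 0' && python3 -m inch '0.0177 -0.0291 0.0163 -0.0111 0.0780 0.0265 0;0.0177 -0.0291 0.0163 -0.0111 0.0780 0.0265 0;0.0177 -0.0291 0.0163 -0.0111 0.0780 0.0265 0;0.0177 -0.0291 0.0163 -0.0111 0.0780 0.0265 0;0.0177 -0.0291 0.0163 -0.0111 0.0780 0.0265 0;0 0 0 0 0 0 0;0 0 0 0 0 0 0'
python3 - <<'E'
from h import *
s=sensors.get_state();print(s["q"],s["tcp_pos"],s["t"])
Rg=goalR(np.radians(9.1),np.radians(45));plan([ 0.3932,-0.2483,0.1314],Rg,1)
im=camera("wrist")[:,:,::-1].copy();cv2.imwrite("pics/w1.png",im)
w=cam("wrist",s)
o=np.array([.5135,-.229,.06]);u=np.array([np.cos(.1588),np.sin(.1588),0])
q=proj(w,np.array([o+u*.0625,o-u*.0175,o-u*.0625]));print(q)
E
```

```text
t: 0.78
tcp_pos: [0.3143, -0.4165, 0.1577]
orientation: [-3.016, -0.461, -0.609]
force: [-0.5, -0.0, 0.2]
opening: 0.0915
t: 1.65
tcp_pos: [0.396, -0.2552, 0.1325]
orientation: [-2.837, -0.228, -1.171]
force: [-0.7, -1.0, 0.3]
opening: 0.0921
[ 2.0696  0.6473 -1.1861  2.4233 -0.7848  0.1902  0.4091] [ 0.396  -0.2552  0.1325] 1.65
1 x -0.0019 -0.0073 -0.0003 -0.0040 0.0024 -0.0000 |d|7.5mm 0.3deg
[[315.7669 137.7267]
 [314.5409 207.1573]
 [313.6861 255.5653]]
```

View pics/w1.png

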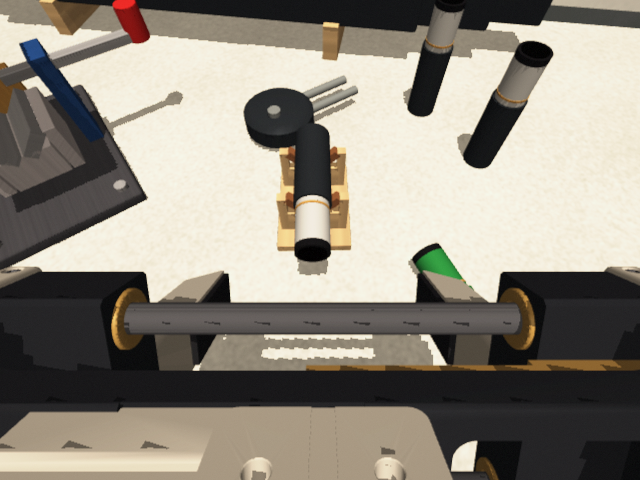

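The wrist view agrees with the prediction to about 2 mm: cap end at about (313,249), step at (313,203), foot top at (312,125). The grey and white funnel lies in the plywood as expected. Next I go in to grasp, easing the tilt to 42°, since joints 4 and 6 are near their limits here.

Run:
```python
from h import *
Rg=goalR(np.radians(9.1),np.radians(42))
g=np.array([.4637,-.2365,.06]);plan(g+Rg[:,2]*(.019-.03),Rg,4)
plan(g+Rg[:,2]*.019,Rg,1,start=(g+Rg[:,2]*(.019-.03),Rg))
```

```text
4 x 0.0002 -0.0019 0.0225 -0.0008 -0.0122 0.0002 |d|22.5mm 0.7deg
1 x 0.0000 0.0000 0.0300 0.0000 0.0000 0.0000 |d|30.0mm 0.0deg
```

```bash
python3 -m inch '0 -0.002 0.0225 -0.0008 -0.0122 0 0;0 -0.002 0.0225 -0.0008 -0.0122 0 0;0 -0.002 0.0225 -0.0008 -0.0122 0 0;0 -0.002 0.0225 -0.0008 -0.0122 0 0;0 0 0 0 0 0 0;0 0 0 0 0 0 0'
python3 - <<'E'
from h import *
s=sensors.get_state();print(s["q"])
Rg=goalR(np.radians(9.1),np.radians(42))
g=np.array([.4637,-.2365,.06]);plan(g+Rg[:,2]*.019,Rg,2)
E
```

```text
t: 2.45
tcp_pos: [0.4441, -0.2469, 0.0892]
orientation: [-2.844, -0.245, -1.092]
force: [0.1, 1.1, 0.1]
opening: 0.0918
[ 1.6797  0.6249 -0.9016  2.3658 -1.4079  0.1908  0.9376]
2 x -0.0020 -0.0029 0.0274 -0.0153 -0.0009 0.0008 |d|27.7mm 0.9deg
```

```bash
python3 -m inch '-0.002 -0.003 0.0205 -0.015 0 0 0;-0.002 -0.003 0.0205 -0.015 0 0 0;0 0 0 0 0 0 0;0 0 0 0 0 0 0'
python3 - <<'E'
from h import *
s=sensors.get_state();print(s["q"])
Rg=goalR(np.radians(9.1),np.radians(42))
g=np.array([.4637,-.2365,.06]);plan(g+Rg[:,2]*.019,Rg,1)
E
```

```text
t: 2.95
tcp_pos: [0.4614, -0.2535, 0.075]
orientation: [-2.843, -0.249, -1.067]
force: [-0.0, -0.4, -0.1]
opening: 0.0921
[ 1.587   0.6502 -0.8333  2.3212 -1.4079  0.1911  0.9225]
1 x -0.0059 -0.0150 0.0342 -0.0420 0.0122 -0.0005 |d|37.8mm 2.5deg
```

Joints 5 and 6 are at their limits in this wrist posture, so the grasp cannot be reached this way. I'll fit the arm kinematics to the readings and look for a posture that works with the tool turned half round.

```bash
cat > kin.py <<'E'
from h import *
from scipy.optimize import least_squares
lo=np.array([-2.88,-.31,-1.54,.2,-1.41,.19,-2.57]);hi=np.array([2.88,2.03,1.56,2.42,4.55,2.02,2.57])
def fk(q,L=None):
    L=LEN if L is None else L
    T=R.identity();p=np.zeros(3);fr=[]
    for i in range(7):
        T=T*R.from_euler("zyzyzyz"[i],q[i]);p=p+T.apply(L[3*i:3*i+3])
    return p,T.as_matrix()
E
python3 - <<'E'
from kin import *
D=[([1.3952,.5019,-.4268,1.5515,.2209,1.1383,-.2103],[.2758,-.5878,.2257],[-3.0644,-.6834,.0006]),
([2.0696,.6473,-1.1861,2.4233,-.7848,.1902,.4091],[.396,-.2552,.1325],[-2.837,-.228,-1.171]),
([1.6797,.6249,-.9016,2.3658,-1.4079,.1908,.9376],[.4441,-.2469,.0892],[-2.844,-.245,-1.092]),
([1.587,.6502,-.8333,2.3212,-1.4079,.1911,.9225],[.4614,-.2535,.075],[-2.843,-.249,-1.067])]
Rm=[R.from_rotvec(d[2]).as_matrix() for d in D]
z=np.zeros(21)
Rf=[fk(d[0],z)[1] for d in D]
for i in range(4):
    print(R.from_matrix(Rm[i]@Rf[i].T).as_rotvec(), R.from_matrix(Rf[i].T@Rm[i]).as_rotvec())
E
```

```text
[0.0036 0.     2.4486] [ 0.0034 -0.0033 -2.4485]
[-1.1432  0.0002  1.4003] [ 0.1879 -0.1877 -1.7881]
[-1.0582 -0.0003  1.4875] [ 0.2225 -0.2224 -1.7981]
[-1.0258  0.0005  1.5134] [ 0.2376 -0.2378 -1.7971]
```

```bash
cat > data.py <<'E'
D=[([1.3952,.5019,-.4268,1.5515,.2209,1.1383,-.2103],[.2758,-.5878,.2257],[-3.0644,-.6834,.0006]),
([2.0696,.6473,-1.1861,2.4233,-.7848,.1902,.4091],[.396,-.2552,.1325],[-2.837,-.228,-1.171]),
([1.6797,.6249,-.9016,2.3658,-1.4079,.1908,.9376],[.4441,-.2469,.0892],[-2.844,-.245,-1.092]),
([1.587,.6502,-.8333,2.3212,-1.4079,.1911,.9225],[.4614,-.2535,.075],[-2.843,-.249,-1.067])]
E
python3 - <<'E'
from kin import *
from data import D
import itertools
Rm=[R.from_rotvec(d[2]) for d in D];Q=np.array([d[0] for d in D]);res=[]
for sg in itertools.product([1,-1],repeat=7):
    Rf=[R.from_euler("ZYZYZYZ"[:3],q[:3]*sg[:3])*R.from_euler("YZY",q[3:6]*np.array(sg[3:6]))*R.from_euler("z",q[6]*sg[6]) for q in Q]
    for a in np.arange(8)*np.pi/4:
        E=[(r.inv()*R.from_euler("z",a)*f) for r,f in zip(Rm,Rf)]
        m=R.concatenate(E).mean();res.append((max((m.inv()*e).magnitude() for e in E),sg,a,m.as_rotvec()))
res.sort(key=lambda r:r[0])
for r in res[:4]:print(r)
E
```

```text
(0.0005009700427900588, (-1, 1, -1, 1, -1, 1, -1), np.float64(0.0), array([ 0.0001,  0.0001, -1.5708]))
(0.0005009700427907183, (-1, -1, -1, -1, -1, -1, -1), np.float64(3.141592653589793), array([ 0.0001, -0.0001,  1.5708]))
(0.26404006578784317, (1, -1, 1, -1, -1, -1, -1), np.float64(2.356194490192345), array([-0.41  , -0.2811,  0.2635]))
(0.26404006578784334, (1, 1, 1, 1, -1, 1, -1), np.float64(5.497787143782138), array([ 0.4029, -0.5877, -2.7912]))
```

```bash
cat > kin.py <<'E'
from h import *
from data import D
from scipy.optimize import least_squares
lo=np.array([-2.88,-.31,-1.54,.2,-1.41,.19,-2.57]);hi=np.array([2.88,2.03,1.56,2.42,4.55,2.02,2.57])
SG=np.array([-1,1,-1,1,-1,1,-1])
def Rs(q):
    T=R.identity();o=[]
    for i in range(7):T=T*R.from_euler("zyzyzyz"[i],q[i]*SG[i]);o.append(T.as_matrix())
    return o
def cols(q):
    r=Rs(q);return np.c_[[0,0,1],r[1][:,2],r[1][:,0],r[3][:,2],r[3][:,0],r[6][:,2]]
LEN=np.linalg.lstsq(np.vstack([cols(d[0]) for d in D]),np.concatenate([d[1] for d in D]),rcond=None)[0]
def fk(q):
    return cols(q)@LEN,Rs(q)[6]@R.from_euler("z",np.pi/2).as_matrix()
def ik(p,Rg,q0,reg=1e-3,mg=.05):
    mid=(lo+hi)/2
    def f(q):
        pp,RR=fk(q);return np.r_[(pp-p)*10,R.from_matrix(RR.T@Rg).as_rotvec()*3,reg*(q-q0)]
    s=least_squares(f,np.clip(q0,lo+mg+.01,hi-mg-.01),bounds=(lo+mg,hi-mg))
    pp,RR=fk(s.x);return s.x,np.linalg.norm(pp-p),R.from_matrix(RR.T@Rg).magnitude()
E
python3 - <<'E'
from kin import *
print("LEN",LEN,[np.linalg.norm(fk(d[0])[0]-d[1]) for d in D])
rng=np.random.default_rng(0);rad=np.radians
jy=.7783;J=np.array([.5168,.0531,0]);ju=np.array([np.cos(jy),np.sin(jy),0])
for tl in (40,45):
  for flip in (0,1):
    for name,g,yaw in(("grasp",[.4637,-.2365,.06],rad(9.1)),("lift",[.4637,-.2365,.12],rad(9.1)),("pre",J-ju*.1+[0,0,.10],jy),("seat",J-ju*.038+[0,0,.07],jy)):
        Rg=goalR(yaw,rad(tl))
        if flip:Rg=Rg@np.diag([-1,-1,1])
        p=np.array(g)+Rg[:,2]*.019;S=[]
        for _ in range(40):
            x,e,a=ik(p,Rg,lo+(hi-lo)*rng.random(7))
            if e<1e-3 and a<.01:S.append((min((x-lo).min(),(hi-x).min()),x))
        S.sort(key=lambda s:-s[0]);print(tl,flip,name,len(S),*[s[1] for s in S[:2]])
E
```

```text
LEN [ 0.6998  0.1485  0.2326  0.4161 -0.0335  0.3479] [np.float64(0.003183660399459645), np.float64(0.0034254027886187256), np.float64(0.00510106598847479), np.float64(0.007316431418108919)]
40 0 grasp 28 [-0.4882  1.3569  1.1336  1.9793  3.9936  1.2213  0.3406] [-0.5376  1.4178  1.1481  1.9623  3.9441  1.2225  0.2877]
40 0 lift 28 [-1.0221  1.7517  1.2796  2.1109  3.7023  1.2807 -0.1131] [-0.9812  1.7245  1.291   2.0968  3.7305  1.2866 -0.0903]
40 0 pre 28 [ 2.0581  1.3419 -1.2617  2.2049  0.9113  0.7171 -0.5046] [ 2.1202  1.4018 -1.2613  2.2054  0.9674  0.7682 -0.4879]
40 0 seat 27 [-1.1121  1.4442  1.1805  2.0335  3.9357  1.3352  0.3517] [-1.0602  1.3866  1.1723  2.043   3.9892  1.3347  0.4009]
40 1 grasp 19 [ 2.1265  1.3697 -1.1368  1.9755  1.0379  0.4836  2.3103] [ 2.127   1.3703 -1.137   1.9753  1.0384  0.4841  2.3106]
40 1 lift 14 [ 2.0936  1.1389 -1.2715  2.1208  0.9458  0.4539  2.1132] [ 2.1212  1.1768 -1.2801  2.1103  0.9695  0.4842  2.1299]
40 1 pre 11 [-0.9001  1.2005  1.2497  2.2185  4.2111  1.4653 -2.5199] [-0.6158  0.8939  1.1699  2.3028  4.4999  1.3616 -2.2586]
40 1 s
[... 453 characters left out ...]
-0.9136  1.3048  1.1997  2.2     4.0258  1.5334  0.621 ]
45 0 seat 38 [ 1.8972  1.4919 -1.1303  2.0293  0.8987  0.6238 -0.3922] [-1.0888  1.483   1.1295  2.0302  3.7976  1.372   0.4167]
45 1 grasp 15 [ 0.0581  0.8637  0.8258  2.2156  4.2751  1.1533 -2.2179] [-0.1779  1.077   0.9711  2.1003  4.1202  1.2334 -2.4329]
45 1 lift 18 [ 2.1988  1.2119 -1.2357  2.1295  0.8231  0.4139  2.3611] [ 2.2196  1.2375 -1.2407  2.1236  0.8453  0.4353  2.3665]
45 1 pre 7 [-0.8478  1.2397  1.1924  2.2079  4.0979  1.5276 -2.4626] [-0.8817  1.2736  1.1967  2.2033  4.0606  1.5311 -2.4928]
45 1 seat 15 [-0.8559  1.2392  1.0806  2.0828  4.0392  1.3725 -2.5118] [-0.2138  0.6862  0.6975  2.3657  4.4806  1.1166 -1.9834]
```

```bash
cat > rec.py <<'E'
from h import *
s=sensors.get_state();open("data.py","a").write("D.append((%s,%s,%s))\n"%tuple([[round(float(v),4) for v in s[k]] for k in("q","tcp_pos","orientation")]));print(s["t"],s["q"])
E
python3 -m inch '0 0 -0.05 0 0 0 0;0 0 -0.05 0 0 0 0;0 0 0 0 0 0 0'; python3 rec.py
python3 -m inch '0 0 0 0 -0.18 0 0;0.02 0 -0.02 0 -0.18 0 0;0.02 0 -0.02 0 -0.18 0 0;0.02 0 -0.02 0 -0.18 0 0;0 0 0 0 0 0 0'; python3 rec.py
python3 -m inch '0.04 0.03 -0.04 0.1 0 0.1 0;0.04 0.03 -0.04 0.1 0 0.1 0;0 0 0 0.1 0 0.1 0;0 0 0 0 0 0 0;0 0 0 0 0 0 0'; python3 rec.py
python3 - <<'E'
from kin import *
Q=[d[0] for d in D];P=np.array([d[1] for d in D])
def c2(q):
    r=Rs(q);return np.c_[[0,0,1],r[0][:,0],r[1][:,2],r[1][:,0],r[3][:,2],r[3][:,0],r[5][:,0],r[6][:,2]]
for f in(cols,c2):
    A=np.vstack([f(q) for q in Q]);L,_,_,sv=np.linalg.lstsq(A,P.ravel(),rcond=None);print(L,sv,np.linalg.norm((A@L).reshape(-1,3)-P,axis=1))
E
```

```text
t: 3.32
tcp_pos: [0.3958, -0.2706, 0.1514]
orientation: [-2.849, -0.248, -1.067]
force: [-0.2, -0.1, 0.0]
opening: 0.0919
3.325 [ 1.6014  0.316  -0.6286  2.3557 -1.1189  0.5482  0.61  ]
t: 3.95
tcp_pos: [0.42, -0.2523, 0.1956]
orientation: [-2.985, -0.334, -0.428]
force: [-0.6, -0.4, -0.4]
opening: 0.0919
3.95 [ 1.0729  0.1841 -0.4197  2.0954 -0.2884  0.7704 -0.4871]
t: 4.58
tcp_pos: [0.4798, -0.3127, 0.2798]
orientation: [-2.676, 0.061, -0.309]
force: [-1.1, 0.5, 0.2]
opening: 0.0917
4.575 [ 1.0913  0.417  -0.3556  1.6407 -0.3583  1.2653 -0.7257]
[ 0.3419  0.4775  0.02    0.455  -0.0025  0.3364] [5.0592 3.4735 1.7721 0.9281 0.5147 0.2693] [0.0226 0.0086 0.0027 0.0024 0.0052 0.013  0.0106]
[ 0.3297  0.0052  0.4798  0.0244  0.4646 -0.0048  0.02    0.3219] [5.0919 4.8902 2.0237 1.0736 0.7141 0.4998 0.2852 0.2635] [0.0177 0.0127 0.0039 0.0051 0.0051 0.0083 0.0041]
```

Run:
```python
from kin import *
Q=[d[0] for d in D];P=np.array([d[1] for d in D])
def c0(q):
    r=Rs(q);return np.c_[[0,0,1],r[1][:,2],r[3][:,2],r[6][:,2]]
def c1(q):
    r=Rs(q);return np.c_[[0,0,1],r[1][:,2],r[2][:,0],r[3][:,2],r[3][:,0],r[6][:,2]]
def c2(q):
    r=Rs(q);return np.c_[[0,0,1],r[0][:,0],r[1][:,2],r[2][:,0],r[3][:,2],r[3][:,0],r[5][:,0],r[6][:,2]]
def c3(q):
    r=Rs(q);return np.c_[[0,0,1],r[1][:,2],r[2][:,0],r[3][:,2],r[3][:,0],r[4][:,0],r[5][:,0],r[6][:,2]]
for f in(c0,c1,c2,c3):
    A=np.vstack([f(q) for q in Q]);L,_,_,sv=np.linalg.lstsq(A,P.ravel(),rcond=None);print(L,sv[-1],np.linalg.norm((A@L).reshape(-1,3)-P,axis=1))
```

```text
[0.3091 0.5082 0.4642 0.3308] 0.6831026778890127 [0.0247 0.0092 0.0027 0.0018 0.0036 0.0164 0.011 ]
[ 0.3078  0.5049 -0.0046  0.4653 -0.0063  0.331 ] 0.3362550936238287 [0.0243 0.0094 0.0029 0.0018 0.0043 0.0164 0.0099]
[ 0.3244  0.028   0.4797 -0.0138  0.4709 -0.0094  0.015   0.3304] 0.2439099410590478 [0.0166 0.0122 0.004  0.0052 0.0065 0.0117 0.0052]
[ 0.2904  0.5014  0.0008  0.4691 -0.0152  0.0074  0.009   0.3081] 0.16984734612215127 [0.0231 0.0103 0.0033 0.0033 0.0046 0.0153 0.0056]
```

Run:
```python
from kin import *
Q=[d[0] for d in D];P=np.array([d[1] for d in D])
def c4(q):
    r=Rs(q);return np.c_[[0,0,1],r[1][:,1],r[1][:,2],r[2][:,0],r[3][:,2],r[3][:,0],r[3][:,1],r[5][:,1],r[6][:,2]]
def c5(q):
    r=Rs(q);return np.c_[c4(q),r[5][:,0],r[6][:,0],r[6][:,1]]
for f in(c4,c5):
    A=np.vstack([f(q) for q in Q]);L,_,_,sv=np.linalg.lstsq(A,P.ravel(),rcond=None);print(L,sv[-1],np.linalg.norm((A@L).reshape(-1,3)-P,axis=1))
```

```text
[ 0.3464 -0.0148  0.5057 -0.0001  0.4707 -0.0001 -0.0117 -0.0003  0.3637] 0.14453905459055083 [0.     0.     0.     0.0001 0.     0.0001 0.0001]
[ 0.3464 -0.0148  0.5057 -0.0001  0.4708 -0.     -0.0117 -0.0003  0.3636
  0.0001 -0.0001 -0.    ] 0.12917413933255448 [0.     0.     0.     0.     0.     0.0001 0.    ]
```

```bash
cat > kin.py <<'E'
from h import *
from scipy.optimize import least_squares,lsq_linear
from scipy.spatial.transform import Slerp
lo=np.array([-2.88,-.31,-1.54,.2,-1.41,.19,-2.57]);hi=np.array([2.88,2.03,1.56,2.42,4.55,2.02,2.57])
SG=np.array([-1,1,-1,1,-1,1,-1]);LEN=np.array([.3464,-.0148,.5057,.4707,-.0117,.3637]);RZ=R.from_euler("z",np.pi/2)
def fk(q):
    T=R.identity();o=[]
    for i in range(7):T=T*R.from_euler("zyzyzyz"[i],q[i]*SG[i]);o.append(T.as_matrix())
    return np.c_[[0,0,1],o[1][:,1],o[1][:,2],o[3][:,2],o[3][:,1],o[6][:,2]]@LEN,(T*RZ).as_matrix()
def err(q,p,Rg):
    a,b=fk(q);return np.r_[p-a,.2*R.from_matrix(Rg@b.T).as_rotvec()]
def jac(q):
    a,b=fk(q);J=np.zeros((6,7))
    for i in range(7):
        d=q.copy();d[i]+=1e-5;a2,b2=fk(d);J[:,i]=np.r_[a2-a,.2*R.from_matrix(b2@b.T).as_rotvec()]/1e-5
    return J
def step(q,p,Rg):
    for _ in range(3):
        J=jac(q);e=err(q,p,Rg);w=2e-3
        q=q+lsq_linear(np.r_[J,w*np.eye(7)],np.r_[e,np.zeros(7)],bounds=(np.minimum(lo-q,-1e-9),np.maximum(hi-q,1e-9))).x
    return q,np.linalg.norm(err(q,p,Rg))
def follow(q,wps,n=20):
    mg=[]
    for p,Rg in wps:
        a,b=fk(q);sl=Slerp([0,1],R.from_matrix([b,Rg]))
        for s in np.arange(1,n+1)/n:q,e=step(q,a+s*(np.array(p)-a),sl(s).as_matrix())
        mg.append((round(e*1e3,1),round(min((q-lo).min(),(hi-q).min()),2)))
    return q,mg
jy=.7783;J0=np.array([.5168,.0531,0]);ju=np.array([np.cos(jy),np.sin(jy),0])
def pose(g,yaw,tl,rz=0,back=0.):
    Rg=goalR(yaw,np.radians(tl))@R.from_euler("z",rz,degrees=True).as_matrix()
    return np.array(g)+Rg[:,2]*(.019-back),Rg
E
python3 - <<'E'
from kin import *
q=sensors.get_state()["q"];a=np.radians(9.1);G=np.array([.4637,-.2365,.06])
print(q,err(q,*(lambda s:(s["tcp_pos"],R.from_rotvec(s["orientation"]).as_matrix()))(sensors.get_state())))
C=np.array([.55,-.25,.25])
def tasks(tl,f):return [pose(G,a,tl,f,.1),pose(G,a,tl,f),pose(G+[0,0,.06],a,tl,f),pose(J0-ju*.1+[0,0,.1],jy,tl,f),pose(J0-ju*.038+[0,0,.07],jy,tl,f)]
for tl in(40,45):
  for nm,pre in(("direct",[]),("+180",[pose(C,a,0,60),pose(C,a,0,120),pose(C,a,0,180)]),("-180",[pose(C,a,0,-60),pose(C,a,0,-120),pose(C,a,0,180)]),
    ("side+",[pose(C,a+1.2,35,-69),pose(C,a+.6,40,-34)]),("side-",[pose(C,a-1.2,35,69),pose(C,a-.6,40,34)]),
    ("side+f",[pose(C,a+1.2,35,90),pose(C,a+.6,40,140)]),("side-f",[pose(C,a-1.2,35,-90),pose(C,a-.6,40,-140)])):
    f=180 if nm[-1]=="f" or "180" in nm else 0
    q1,m=follow(q,pre+tasks(tl,f));print(tl,nm,m,q1)
E
```

```text
[ 1.0913  0.417  -0.3556  1.6407 -0.3583  1.2653 -0.7257] [-0.0003 -0.0002 -0.0001 -0.      0.     -0.    ]
40 direct [(np.float64(0.0), np.float64(0.0)), (np.float64(17.1), np.float64(-0.0)), (np.float64(2.7), np.float64(0.0)), (np.float64(0.0), np.float64(0.0)), (np.float64(6.6), np.float64(-0.0))] [ 1.0076  0.6541 -0.7978  2.3517 -1.41    0.19    0.9873]
40 +180 [(np.float64(0.0), np.float64(0.44)), (np.float64(0.0), np.float64(0.0)), (np.float64(117.6), np.float64(-0.0)), (np.float64(0.0), np.float64(0.0)), (np.float64(17.1), np.float64(-0.0)), (np.float64(2.7), np.float64(0.0)), (np.float64(0.0), np.float64(0.0)), (np.float64(6.6), np.float64(-0.0))] [ 1.0076  0.6541 -0.7978  2.3517 -1.41    0.19   -2.1543]
40 -180 [(np.float64(0.0), np.float64(0.74)), (np.float64(0.0), np.float64(0.76)), (np.float64(0.0), np.float64(0.57)), (np.float64(0.0), np.float64(0.01)), (np.float64(0.0), np.float64(0.07)), (np.float64(0.0), np.float64(0.06)), (np.float64(0.0), np.float64(0.01)), (np.float64(0.0), np.float64(0.05))] [ 1.3485  1.0638 -1.2728  2.3706  1.6166  0.3286  1.2668]
40 side+ [(np.f
[... 2886 characters left out ...]
7662 -0.8788  2.3502 -1.41    0.19    1.1033]
45 side+f [(np.float64(0.0), np.float64(0.71)), (np.float64(0.0), np.float64(0.53)), (np.float64(4.5), np.float64(-0.0)), (np.float64(22.8), np.float64(-0.0)), (np.float64(10.0), np.float64(0.0)), (np.float64(2.3), np.float64(0.0)), (np.float64(10.6), np.float64(-0.0))] [ 1.1418  0.7662 -0.8788  2.3502 -1.41    0.19   -2.0383]
45 side-f [(np.float64(0.0), np.float64(0.34)), (np.float64(0.0), np.float64(0.0)), (np.float64(3.6), np.float64(-0.0)), (np.float64(0.0), np.float64(0.05)), (np.float64(0.0), np.float64(0.04)), (np.float64(1.2), np.float64(0.0)), (np.float64(0.0), np.float64(0.03))] [ 1.4994  1.4834 -1.4608  2.3851  1.7117  0.6526  1.4008]
```

Run:
```python
from kin import *
a=np.radians(9.1);C=np.array([.55,-.25,.25])
w=[pose(C,a,0,-60),pose(C,a,0,-120),pose(C,a,0,180)]
plan(*w[0],8);plan(*w[1],7,start=w[0]);plan(*w[2],7,start=w[1])
```

```text
8 x 0.0107 -0.0012 0.0086 -0.0321 -0.0587 -0.1530 |d|13.8mm 9.6deg
7 x 0.0000 0.0000 -0.0000 0.0000 0.0000 -0.1496 |d|0.0mm 8.6deg
7 x -0.0000 0.0000 -0.0000 0.0000 0.0000 -0.1496 |d|0.0mm 8.6deg
```

```bash
python3 -m inch '0.0107 -0.0012 0.0086 -0.0321 -0.0587 -0.153 0;0.0107 -0.0012 0.0086 -0.0321 -0.0587 -0.153 0;0.0107 -0.0012 0.0086 -0.0321 -0.0587 -0.153 0;0.0107 -0.0012 0.0086 -0.0321 -0.0587 -0.153 0;0.0107 -0.0012 0.0086 -0.0321 -0.0587 -0.153 0;0.0107 -0.0012 0.0086 -0.0321 -0.0587 -0.153 0;0.0107 -0.0012 0.0086 -0.0321 -0.0587 -0.153 0;0.0107 -0.0012 0.0086 -0.0321 -0.0587 -0.153 0' && python3 -m inch '0 0 0 0 0 -0.15 0;0 0 0 0 0 -0.15 0;0 0 0 0 0 -0.15 0;0 0 0 0 0 -0.15 0;0 0 0 0 0 -0.15 0;0 0 0 0 0 -0.15 0;0 0 0 0 0 -0.15 0' && python3 -m inch '0 0 0 0 0 -0.15 0;0 0 0 0 0 -0.15 0;0 0 0 0 0 -0.15 0;0 0 0 0 0 -0.15 0;0 0 0 0 0 -0.15 0;0 0 0 0 0 -0.15 0;0 0 0 0 0 -0.15 0;0 0 0 0 0 0 0'
python3 - <<'E'
from kin import *
q=sensors.get_state()["q"];print(q)
a=np.radians(9.1);G=np.array([.4637,-.2365,.06]);f=180
for tl in(38,40,42):
    print(tl,follow(q,[pose(G,a,tl,f,.1),pose(G,a,tl,f),pose(G+[0,0,.06],a,tl,f),pose(J0-ju*.1+[0,0,.1],jy,tl,f),pose(J0-ju*.038+[0,0,.07],jy,tl,f)]))
plan(*pose(G,a,40,f,.1),6)
E
```

```text
t: 5.58
tcp_pos: [0.5513, -0.2491, 0.2325]
orientation: [2.576, 1.791, -0.002]
force: [0.7, -0.1, -0.0]
opening: 0.0917
t: 6.45
tcp_pos: [0.5506, -0.2496, 0.2325]
orientation: [1.333, 2.844, -0.004]
force: [0.2, 0.2, 0.8]
opening: 0.092
t: 7.45
tcp_pos: [0.5507, -0.25, 0.2324]
orientation: [0.261, -3.13, 0.003]
force: [0.3, 0.3, -0.2]
opening: 0.0917
[ 1.0712  0.5589 -0.9656  1.6522  0.4908  1.1927  1.727 ]
38 (array([ 1.3132,  1.0091, -1.2573,  2.3625,  1.5548,  0.32  ,  1.2815]), [(np.float64(0.0), np.float64(0.01)), (np.float64(0.0), np.float64(0.08)), (np.float64(0.0), np.float64(0.07)), (np.float64(0.0), np.float64(0.01)), (np.float64(0.0), np.float64(0.06))])
40 (array([ 1.3485,  1.0638, -1.2728,  2.3706,  1.6166,  0.3286,  1.2668]), [(np.float64(0.0), np.float64(0.01)), (np.float64(0.0), np.float64(0.07)), (np.float64(0.0), np.float64(0.06)), (np.float64(0.0), np.float64(0.01)), (np.float64(0.0), np.float64(0.05))])
42 (array([ 1.3913,  1.1434, -1.302 ,  2.3775,  1.6661,  0.3641,  1.2747]), [(np.float64(0.1), np.float64(0.0)), (np.float64(0.0), np.float64(0.06)), (np.float64(0.0), np.float64(0.06)), (np.float64(0.0), np.float64(0.0)), (np.float64(0.0), np.float64(0.04))])
6 x 0.0275 0.0046 0.0114 0.0001 -0.1165 0.0013 |d|30.1mm 6.7deg
```

Run:
```python
from kin import *
a=np.radians(9.1);G=np.array([.4637,-.2365,.06])
plan(*pose(G,a,40,180,.05),6)
```

```text
6 x 0.0241 0.0046 0.0192 0.0001 -0.1165 0.0013 |d|31.2mm 6.7deg
```

```bash
python3 -m inch '0.0241 0.0046 0.0192 0 -0.1165 0.0013 0;0.0241 0.0046 0.0192 0 -0.1165 0.0013 0;0.0241 0.0046 0.0192 0 -0.1165 0.0013 0;0.0241 0.0046 0.0192 0 -0.1165 0.0013 0;0.0241 0.0046 0.0192 0 -0.1165 0.0013 0;0.0241 0.0046 0.0192 0 -0.1165 0.0013 0;0 0 0 0 0 0 0;0 0 0 0 0 0 0'
python3 - <<'E'
from kin import *
s=sensors.get_state();print(s["q"],s["tcp_pos"])
a=np.radians(9.1);G=np.array([.4637,-.2365,.06])
plan(*pose(G,a,40,180),2)
w=cam("wrist",s);im=camera("wrist")[:,:,::-1].copy();o=np.array([.5135,-.229,.06]);u=np.array([np.cos(a),np.sin(a),0])
for q in proj(w,np.array([o+u*.0625,o-u*.0175,o-u*.0625])):cv2.circle(im,tuple(int(v) for v in q),4,(0,0,255),-1)
cv2.imwrite("pics/w2.png",im)
E
```

```text
t: 8.45
tcp_pos: [0.4467, -0.2441, 0.0999]
orientation: [-0.202, 2.546, 0.067]
force: [0.6, -0.3, -0.1]
opening: 0.0922
[ 1.7637  0.6622 -1.1745  2.3287  0.7484  0.1905  1.8118] [ 0.4467 -0.2441  0.0999]
2 x 0.0034 0.0023 0.0309 0.0020 -0.0546 -0.0011 |d|31.2mm 3.1deg
```

View pics/w2.png

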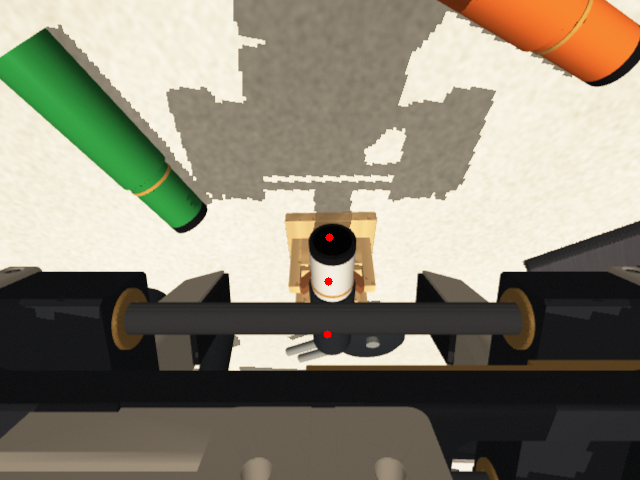

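The cap end is at (331,243), predicted (329,238). That is within about 2 mm, so I go in.

```bash
python3 -m inch '0.0034 0.0023 0.0309 0.002 -0.0546 0 0;0.0034 0.0023 0.0309 0.002 -0.0546 0 0;0 0 0 0 0 0 0;0 0 0 0 0 0 0'
python3 - <<'E'
from kin import *
s=sensors.get_state();print(s["q"],s["tcp_pos"])
a=np.radians(9.1);G=np.array([.4637,-.2365,.06])
plan(*pose(G,a,40,180),1)
E
```

```text
t: 9.0
tcp_pos: [0.4504, -0.2427, 0.0738]
orientation: [-0.203, 2.526, 0.068]
force: [1.1, 0.2, 0.8]
opening: 0.0919
[ 1.7541  0.7808 -1.1678  2.3402  1.2966  0.2017  1.3338] [ 0.4504 -0.2427  0.0738]
1 x -0.0054 0.0038 0.0383 0.0041 -0.0897 0.0001 |d|38.8mm 5.1deg
```

```bash
python3 -m inch '-0.0018 0.0013 0.0128 0.0014 -0.03 0 0;-0.0018 0.0013 0.0128 0.0014 -0.03 0 0;-0.0018 0.0013 0.0128 0.0014 -0.03 0 0;0 0 0 0 0 0 0'
python3 - <<'E'
from kin import *
s=sensors.get_state();print(s["q"],s["tcp_pos"])
a=np.radians(9.1);G=np.array([.4637,-.2365,.06])
plan(*pose(G,a,40,180),1)
E
```

```text
t: 9.5
tcp_pos: [0.4756, -0.2338, 0.0452]
orientation: [-0.191, 2.438, 0.075]
force: [0.8, 0.5, -0.8]
opening: 0.092
[ 1.761   1.0145 -1.1897  2.3495  1.9552  0.2969  0.8129] [ 0.4756 -0.2338  0.0452]
1 x -0.0001 -0.0008 -0.0002 0.0028 -0.0008 -0.0031 |d|0.9mm 0.2deg
```

```bash
python3 -m inch '0 0 0 0 0 0 255;0 0 0 0 0 0 255;0 0 0 0 0 0 255;0 0 0 0 0 0 255;0 0 0 0 0 0 255;0 0 0 0 0 0 255' 50
python3 - <<'E'
from kin import *
s=sensors.get_state();p=s["tcp_pos"];Rm=R.from_rotvec(s["orientation"]).as_matrix();print(p,s["opening"],s["q"],s["force"])
plan(p+[0,0,.05],Rm,3)
q=s["q"]
for n,k in((.12,.11),(.08,.10)):
    print(follow(q,[(p+[0,0,.05],Rm),pose(J0-ju*n+[0,0,k],jy,40,180),pose(J0-ju*.055+[0,0,.085],jy,40,180),pose(J0-ju*.038+[0,0,.07],jy,40,180)]))
E
```

```text
t: 10.25
tcp_pos: [0.4755, -0.2347, 0.0455]
orientation: [-0.194, 2.438, 0.07]
force: [-0.9, 1.0, 0.7]
opening: 0.0362
[ 0.4755 -0.2347  0.0455] 0.03616501712113356 [ 1.7608  1.0118 -1.1894  2.35    1.9609  0.2974  0.809 ] [-0.9441  0.9566  0.6909]
3 x -0.0107 -0.0000 -0.0128 0.0000 0.0000 0.0000 |d|16.7mm 0.0deg
(array([ 1.3814,  1.1559, -1.3364,  2.37  ,  1.6242,  0.4316,  1.2935]), [(np.float64(0.0), np.float64(0.0)), (np.float64(0.4), np.float64(0.0)), (np.float64(0.0), np.float64(0.04)), (np.float64(0.0), np.float64(0.05))])
(array([ 1.3315,  1.0245, -1.2431,  2.3709,  1.6158,  0.284 ,  1.2529]), [(np.float64(0.0), np.float64(0.0)), (np.float64(0.0), np.float64(0.02)), (np.float64(0.0), np.float64(0.03)), (np.float64(0.0), np.float64(0.05))])
```

```bash
python3 -m inch '0 0 0 0 0 0 255;0 0 0 0 0 0 255;0 0 0 0 0 0 255;0 0 0 0 0 0 255' 50; python3 -m inch '-0.0107 0 -0.0128 0 0 0 255;-0.0107 0 -0.0128 0 0 0 255;-0.0107 0 -0.0128 0 0 0 255;0 0 0 0 0 0 255'
python3 - <<'E'
from kin import *
s=sensors.get_state();print(s["q"],s["tcp_pos"],s["force"])
w=cam("wrist",s);im=camera("wrist")[:,:,::-1]
im2=cv2.imread("pics/top0.png")
sc=camera("scene")[:,:,::-1][180:330,150:450];sc=cv2.resize(sc,(500,250))
cv2.imwrite("pics/lift.png",np.vstack([cv2.resize(im,(500,340)),sc]))
Rm=R.from_rotvec(s["orientation"]).as_matrix();print("tilt",np.degrees(np.arccos(-Rm[2,2])))
plan(*pose(J0-ju*.085+[0,0,.105],jy,40,180),8)
E
```

```text
t: 10.75
tcp_pos: [0.4755, -0.2341, 0.0456]
orientation: [-0.195, 2.438, 0.071]
force: [0.1, 2.2, 0.2]
opening: 0.0273
t: 11.25
tcp_pos: [0.4757, -0.2359, 0.0962]
orientation: [-0.193, 2.438, 0.067]
force: [0.1, -1.1, -1.0]
opening: 0.0271
[ 1.799   0.8477 -1.2502  2.3478  1.5616  0.2093  1.0887] [ 0.4757 -0.2359  0.0962] [ 0.1066 -1.0554 -1.0035]
tilt 39.91149893652019
8 x -0.0084 0.0279 0.0077 -0.0499 -0.0003 -0.0594 |d|30.2mm 4.4deg
```

View pics/lift.png

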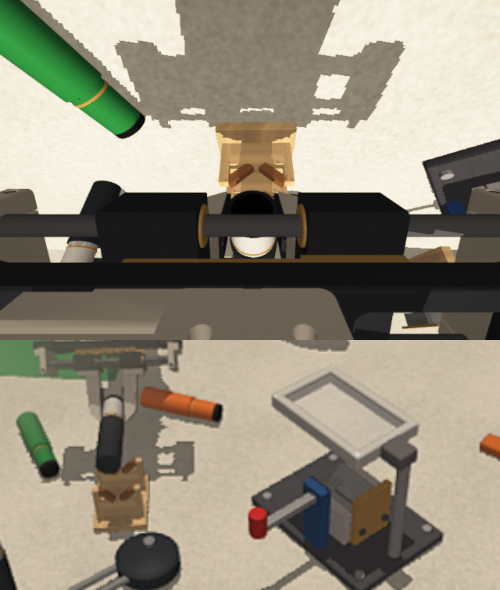

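The funnel is held level and lifted clear (bottom half: white part in the jaws, foot pointing away). Now I check the jig fit against the scene camera, and the funnel's sag.

Run:
```python
from kin import *
im=camera("scene")[:,:,::-1].copy();c=cam("scene");t=cam("top");im2=camera("top")[:,:,::-1].copy()
x0,y0,k=295,190,4.5
def P(x,y,z):return (J0+ju*x/1e3+np.array([-ju[1],ju[0],0])*y/1e3+[0,0,z/1e3])
pts=[(143,75,14),(143,-75,14),(-72,-75,14),(-55,50,185),(100,50,185),(100,-50,185),(-55,-50,185),(45,-160,123),(85,-30,89),(85,30,89),(85,-30,14),(85,30,14),(45,-69,110),(45,-53,110)]
cr=cv2.resize(im[y0:y0+133,x0:x0+125],None,fx=k,fy=k,interpolation=cv2.INTER_CUBIC)
for q in proj(c,np.array([P(*p) for p in pts])):
    cv2.drawMarker(cr,tuple(int(v) for v in ((q+.5-[x0,y0])*k)),(0,255,0),cv2.MARKER_CROSS,12,1)
cv2.imwrite("pics/jig2.png",cr)
# sag: foot of held funnel in both views (predicted)
s=sensors.get_state();Rm=R.from_rotvec(s["orientation"]).as_matrix();g=s["tcp_pos"]-Rm[:,2]*.019
u=np.cross(Rm[:,1],[0,0,1]);u*=np.sign(u[0]);f=g+u*.113;print("foot pred",f,proj(c,f),proj(t,f),u)
cv2.imwrite("pics/sceneB.png",im);cv2.imwrite("pics/topB.png",im2)
```

```text
foot pred [ 0.5747 -0.2189  0.1094] [[213.9402 254.0845]] [[418.7104 228.2974]] [ 0.9875  0.1577 -0.    ]
```

View pics/jig2.png

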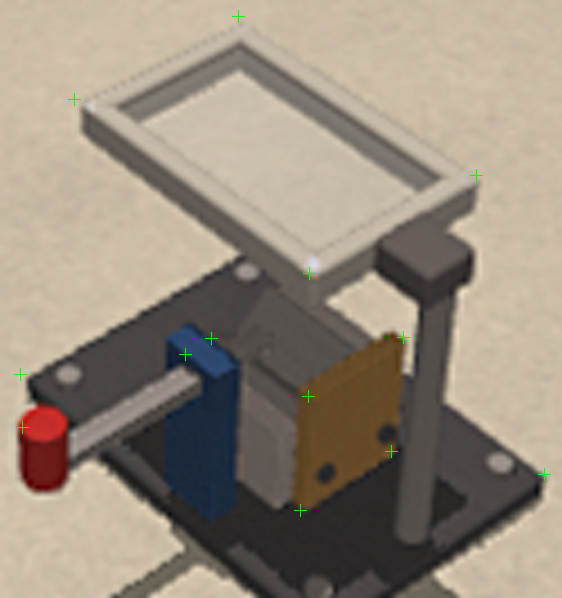

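Green crosses show the prediction from the top-view fit. Scene-camera corners agree to 1–2 px, with observations slightly inside. The knob sits about 10 mm further in than the joint-0 prediction: (44,423) against (22,427). I'll fit the jig from both views together and measure the sag.

Run:
```python
from kin import *
t=cam("top");c=cam("scene")
pt=np.array([(37,212),(278,460),(452,291),(211,48),(75,182),(275,390),(408,260)])*(135/480)+[205,180]
Lt=np.array([(143,75,14),(-72,75,14),(-72,-75,14),(100,-50,185),(100,50,185),(-55,50,185),(-55,-50,185)])/1e3
ps=np.array([(543,480),(30,382),(240,27),(477,180),(313,263),(82,108),(403,333),(300,387),(297,506),(392,455)])/4.5+[295,190]-.5
Ls=np.array([(143,75,14),(-72,-75,14),(-55,50,185),(100,50,185),(100,-50,185),(-55,-50,185),(85,30,89),(85,-30,89),(85,-30,14),(85,30,14)])/1e3
def W(p,L):
    a,b=np.cos(p[2]),np.sin(p[2]);return np.c_[p[0]+a*L[:,0]-b*L[:,1],p[1]+b*L[:,0]+a*L[:,1],L[:,2]]
f=lambda p:np.r_[(proj(t,W(p,Lt))-pt).ravel(),(proj(c,W(p,Ls))-ps).ravel()]
r=least_squares(f,[.5168,.0531,.7783],loss="soft_l1");print("jig",r.x);print(f(r.x).reshape(-1,2))
for i in((lambda p:(proj(c,W(p,Ls))-ps).ravel()),(lambda p:(proj(t,W(p,Lt))-pt).ravel())):print(least_squares(i,r.x,loss="soft_l1").x)
# knob by two rays
for n,px,z in(("top",(320.8,186.8),.120),("scene",(44/4.5+294.5,423/4.5+189.5),.123)):
    k=onplane(cam(n),px,z)[0];d=k[:2]-r.x[:2];a=r.x[2];print("knob",n,k,"jig",d@[np.cos(a),np.sin(a)],d@[-np.sin(a),np.cos(a)])
im=cv2.imread("pics/sceneB.png");m=(im.max(2)<75).astype(np.uint8);m[:205]=0;m[262:]=0;m[:,:195]=0;m[:,235:]=0
ys,xs=np.nonzero(m)
for y in(235,240,245,250,253,255,257,259):
    k=xs[ys==y];print(y,(k.min(),k.max()) if len(k) else None)
s=sensors.get_state();Rm=R.from_rotvec(s["orientation"]).as_matrix();g=s["tcp_pos"]-Rm[:,2]*.019
u=np.array([.9875,.1577,0]);n=np.array([-u[1],u[0],0])
for d in(.08,.113):print(d,proj(c,np.array([g+u*d+n*.016,g+u*d-n*.016,g+u*d+[0,0,.016],g+u*d-[0,0,.016]])))
```

```text
jig [0.5173 0.0531 0.7751]
[[-1.2174 -1.5408]
 [-0.5255  0.4149]
 [ 0.8535 -0.6348]
 [-0.416   0.9091]
 [-1.1186 -0.5312]
 [-0.1037  0.6641]
 [ 1.4184 -0.1557]
 [ 0.3833 -0.8563]
 [-2.1256 -1.6579]
 [-0.1641 -2.1795]
 [-0.043  -0.7849]
 [-1.0562  2.5829]
 [-1.6408 -1.8494]
 [ 0.0167  1.3439]
 [ 1.7269  2.4016]
 [ 0.6948  1.1474]
 [-0.1183 -0.6467]]
[0.5173 0.0536 0.7716]
[0.5172 0.0526 0.7756]
knob top [ 0.6559 -0.0214  0.12  ] jig 0.04688797668343554 -0.15030008244354454
knob scene [ 0.6576 -0.0207  0.123 ] jig 0.04857789821096435 -0.1509097393437296
235 (np.int64(210), np.int64(223))
240 (np.int64(209), np.int64(223))
245 (np.int64(208), np.int64(223))
250 (np.int64(208), np.int64(222))
253 (np.int64(208), np.int64(222))
255 (np.int64(208), np.int64(222))
257 (np.int64(209), np.int64(221))
259 (np.int64(211), np.int64(219))
0.08 [[222.8229 243.2896]
 [207.6538 244.0638]
 [214.1895 237.9407]
 [216.2776 249.304 ]]
0.113 [[221.695  253.682 ]
 [206.1714 254.4886]
 [212.847  248.317 ]
 [215.0091 259.7418]]
```

The funnel shows no sag. The jig is at (0.5173, 0.0531), yaw 0.775, and both views agree. The keeper starts about 9–10 mm in by both views, which is fine. Now the transfer.

```bash
cat >> kin.py <<'E'
jy=.7751;J0=np.array([.5173,.0531,0]);ju=np.array([np.cos(jy),np.sin(jy),0])
def jp(x,z,y=0,tl=40):return pose(J0+ju*x+np.array([-ju[1],ju[0],0])*y+[0,0,z],jy,tl,180)
E
python3 - <<'E'
from kin import *
q=sensors.get_state()["q"]
for x in(-.1,-.09):
    print(x,follow(q,[jp(x,.1),jp(-.06,.08),jp(-.038,.0705)]))
plan(*jp(-.095,.1),8)
E
```

```text
-0.1 (array([ 1.3374,  1.0379, -1.2555,  2.3715,  1.6232,  0.3014,  1.2467]), [(np.float64(0.0), np.float64(0.0)), (np.float64(0.0), np.float64(0.03)), (np.float64(0.0), np.float64(0.05))])
-0.09 (array([ 1.3366,  1.0362, -1.2542,  2.3715,  1.6233,  0.2995,  1.246 ]), [(np.float64(0.0), np.float64(0.01)), (np.float64(0.0), np.float64(0.03)), (np.float64(0.0), np.float64(0.05))])
8 x -0.0070 0.0275 0.0074 -0.0495 -0.0002 -0.0591 |d|29.3mm 4.4deg
```

```bash
python3 -m inch '-0.007 0.0275 0.0074 -0.0495 0 -0.059 255;-0.007 0.0275 0.0074 -0.0495 0 -0.059 255;-0.007 0.0275 0.0074 -0.0495 0 -0.059 255;-0.007 0.0275 0.0074 -0.0495 0 -0.059 255;-0.007 0.0275 0.0074 -0.0495 0 -0.059 255;-0.007 0.0275 0.0074 -0.0495 0 -0.059 255;-0.007 0.0275 0.0074 -0.0495 0 -0.059 255;-0.007 0.0275 0.0074 -0.0495 0 -0.059 255' && python3 -m inch '0 0 0 0 0 0 255;0 0 0 0 0 0 255'
python3 - <<'E'
from kin import *
s=sensors.get_state();print(s["q"],s["tcp_pos"],s["force"]);plan(*jp(-.095,.1),1);plan(*jp(-.06,.08),3)
im=np.hstack([cv2.resize(camera("scene")[150:330,270:440],(400,424)),cv2.resize(camera("top")[190:340,210:350],(400,424))])[:,:,::-1]
cv2.imwrite("pics/pre.png",im)
E
```

```text
t: 12.45
tcp_pos: [0.4577, -0.0036, 0.0856]
orientation: [-0.937, 2.291, 0.343]
force: [-0.1, 0.7, -1.2]
opening: 0.0272
t: 12.7
tcp_pos: [0.4584, -0.0051, 0.0859]
orientation: [-0.933, 2.292, 0.34]
force: [-0.7, 0.1, -1.3]
opening: 0.0272
[ 1.5766  1.0672 -1.4019  2.4127  1.2635  0.3992  1.662 ] [ 0.4584 -0.0051  0.0859] [-0.7256  0.1025 -1.3241]
1 x 0.0003 0.0004 0.0004 -0.0004 -0.0011 -0.0020 |d|0.6mm 0.1deg
3 x -0.0046 0.0001 0.0127 -0.0001 -0.0004 -0.0007 |d|13.5mm 0.0deg
```

View pics/pre.png

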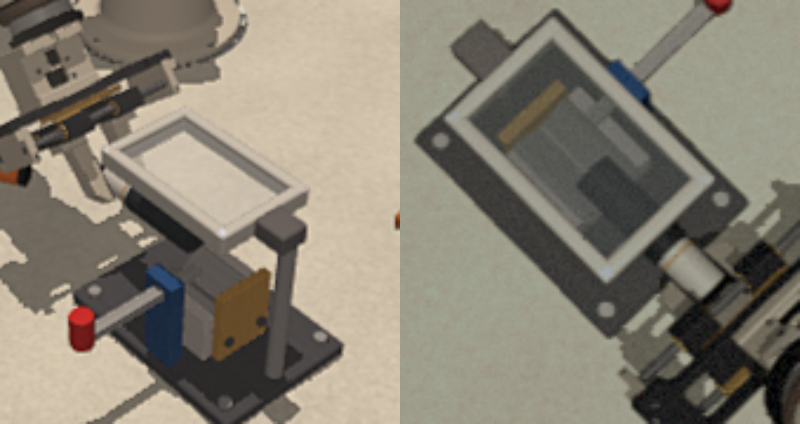

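The funnel enters over the V, in line with it (top view: dark part at about (620,190), foot towards the brass stop). I continue in and down.

```bash
python3 -m inch '-0.0046 0 0.0127 0 0 0 255;-0.0046 0 0.0127 0 0 0 255;-0.0046 0 0.0127 0 0 0 255;0 0 0 0 0 0 255'
python3 - <<'E'
from kin import *
s=sensors.get_state();print(s["tcp_pos"],s["force"]);plan(*jp(-.048,.0725),2)
E
```

```text
t: 13.3
tcp_pos: [0.4834, 0.0196, 0.0657]
orientation: [-0.936, 2.292, 0.339]
force: [1.1, 0.1, -0.7]
opening: 0.0272
[0.4834 0.0196 0.0657] [ 1.0518  0.088  -0.7354]
2 x -0.0021 0.0001 0.0068 -0.0002 -0.0011 0.0002 |d|7.1mm 0.1deg
```

```bash
python3 -m inch '-0.0021 0 0.0068 0 0 0 255;-0.0021 0 0.0068 0 0 0 255;0 0 0 0 0 0 255'; python3 -m inch '0.0006 0 0.0008 0 0 0 255;0.0006 0 0.0008 0 0 0 255;0 0 0 0 0 0 255'; python3 -m inch '0.0006 0 0.0008 0 0 0 255;0.0006 0 0.0008 0 0 0 255;0 0 0 0 0 0 255'
```

```text
t: 13.68
tcp_pos: [0.4916, 0.0277, 0.0581]
orientation: [-0.934, 2.292, 0.34]
force: [0.4, -0.4, -0.1]
opening: 0.0269
t: 14.05
tcp_pos: [0.4916, 0.0281, 0.056]
orientation: [-0.934, 2.292, 0.34]
force: [-0.1, -0.1, -0.5]
opening: 0.027
t: 14.42
tcp_pos: [0.4918, 0.0286, 0.0543]
orientation: [-0.935, 2.291, 0.341]
force: [-2.8, -2.7, 4.2]
opening: 0.0268
```

```bash
python3 -m inch '-0.0004 0 -0.0005 0 0 0 255;-0.0015 0 0.0013 0 0 0 255;-0.0015 0 0.0013 0 0 0 255;0 0 0 0 0 0 255'; python3 -m inch '-0.0015 0 0.0013 0 0 0 255;-0.0015 0 0.0013 0 0 0 255;0 0 0 0 0 0 255'
```

```text
t: 14.92
tcp_pos: [0.4946, 0.0314, 0.0547]
orientation: [-0.935, 2.291, 0.341]
force: [-3.1, -2.0, 3.1]
opening: 0.0273
t: 15.3
tcp_pos: [0.4974, 0.0342, 0.0547]
orientation: [-0.935, 2.292, 0.341]
force: [-4.1, -2.4, 4.2]
opening: 0.0272
```

```bash
python3 -m inch '-0.0008 0 0.0006 0 0 0 255;-0.0008 0 0.0006 0 0 0 255;0 0 0 0 0 0 255'; python3 -m inch '-0.0008 0 0.0006 0 0 0 255;0 0 0 0 0 0 255'; python3 -m inch '-0.0008 0 0.0006 0 0 0 255;0 0 0 0 0 0 255'
```

```text
t: 15.68
tcp_pos: [0.4987, 0.0355, 0.0547]
orientation: [-0.935, 2.292, 0.341]
force: [-4.6, -3.0, 5.8]
opening: 0.0274
t: 15.92
tcp_pos: [0.4987, 0.0356, 0.0544]
orientation: [-0.935, 2.294, 0.339]
force: [-10.6, -8.9, 11.4]
opening: 0.027
t: 16.18
tcp_pos: [0.4988, 0.0357, 0.0541]
orientation: [-0.935, 2.295, 0.338]
force: [-17.0, -14.0, 17.8]
opening: 0.0268
```

The force has jumped to about 22 N along the V with the TCP stopped at the expected place (grasp x -37.6, nominal -38 mm). I'll ease the press a little and let go.

```bash
python3 -m inch '-0.0003 0 -0.0005 0 0 0 255;0 0 0 0 0 0 255;0 0 0 0 0 0 255'; python3 -m inch '0 0 0 0 0 0 150;0 0 0 0 0 0 150;0 0 0 0 0 0 150;0 0 0 0 0 0 150;0 0 0 0 0 0 150;0 0 0 0 0 0 150'
python3 - <<'E'
from kin import *
s=sensors.get_state();print(s["q"],s["tcp_pos"],s["force"],s["opening"])
im=np.hstack([cv2.resize(camera("scene")[180:320,290:430],(400,400),interpolation=2),cv2.resize(camera("top")[190:320,210:340],(400,400),interpolation=2)])[:,:,::-1]
cv2.imwrite("pics/seat.png",im)
E
```

```text
t: 16.55
tcp_pos: [0.4987, 0.0357, 0.0543]
orientation: [-0.935, 2.296, 0.339]
force: [-12.3, -9.9, 10.1]
opening: 0.0271
t: 17.3
tcp_pos: [0.5002, 0.0368, 0.0554]
orientation: [-0.935, 2.292, 0.341]
force: [0.2, 0.5, 0.1]
opening: 0.0381
[ 1.3264  1.0314 -1.2487  2.3703  1.6356  0.2952  1.2273] [0.5002 0.0368 0.0554] [0.2468 0.5214 0.1473] 0.03814385156284918
```

View pics/seat.png

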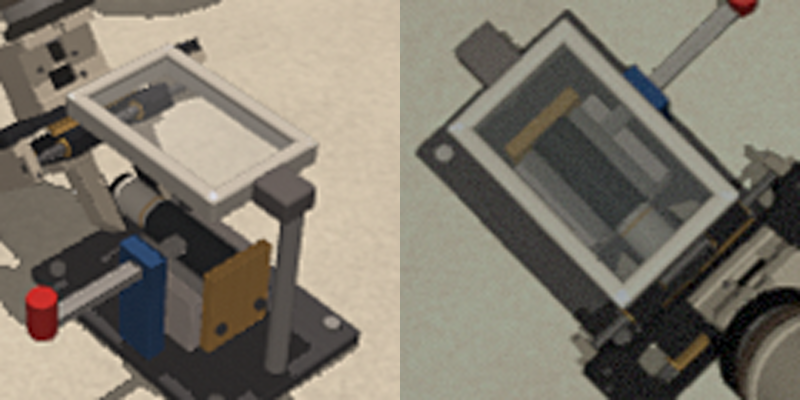

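Both views show the funnel in the V with the foot at the brass stop and the jaws just open. I'll back out along the tool axis, then give the cap end a light push with closed fingers to be sure it is home.

```bash
python3 -m inch '0 0 -0.01 0 0 0 150;0 0 -0.025 0 0 0 150;0 0 -0.03 0 0 0 150;0 0 0 0 0 0 255;0 0 0 0 0 0 255;0 0 0 0 0 0 255;0 0 0 0 0 0 255' 20
python3 - <<'E'
from kin import *
s=sensors.get_state();print(s["q"],s["tcp_pos"],s["force"],s["opening"])
d=s["tcp_pos"]-J0;print("tcp jig",d@ju,d@[-ju[1],ju[0],0],d[2])
def tj(x,z):
    p,Rg=jp(0,0);return J0+ju*x+[0,0,z],Rg
plan(*tj(-.066,.068),2);plan(*tj(-.056,.068),2,start=tj(-.066,.068))
print(follow(s["q"],[tj(-.066,.068),tj(-.05,.068)]))
E
```

```text
t: 18.27
tcp_pos: [0.4704, 0.0082, 0.1049]
orientation: [-0.937, 2.292, 0.341]
force: [-0.1, -0.9, -0.3]
opening: 0.0028
[ 1.5395  1.0065 -1.4296  2.3986  1.1854  0.3813  1.6637] [0.4704 0.0082 0.1049] [-0.0919 -0.8684 -0.2731] 0.0028420947151763043
tcp jig -0.06494318512666833 0.0007844735841137651 0.10486489007409226
2 x 0.0122 -0.0004 0.0138 0.0007 -0.0008 0.0002 |d|18.4mm 0.1deg
2 x -0.0038 -0.0000 0.0032 0.0000 0.0000 0.0000 |d|5.0mm 0.0deg
(array([ 1.3994,  0.9554, -1.2453,  2.3925,  1.3953,  0.2293,  1.4715]), [(np.float64(0.0), np.float64(0.02)), (np.float64(0.0), np.float64(0.03))])
```

```bash
python3 -m inch '0.0132 0 0.0128 0 0 0 255;0.0132 0 0.0128 0 0 0 255;0 0 0 0 0 0 255'; python3 -m inch '-0.0031 0 0.0026 0 0 0 255;-0.0031 0 0.0026 0 0 0 255;0 0 0 0 0 0 255'; python3 -m inch '-0.0015 0 0.0013 0 0 0 255;0 0 0 0 0 0 255';python3 -m inch '-0.0015 0 0.0013 0 0 0 255;0 0 0 0 0 0 255'
```

```text
t: 18.65
tcp_pos: [0.467, 0.0054, 0.0677]
orientation: [-0.937, 2.293, 0.342]
force: [0.2, -0.2, 0.4]
opening: 0.0007
t: 19.02
tcp_pos: [0.474, 0.0109, 0.0692]
orientation: [-0.936, 2.291, 0.34]
force: [-0.3, -0.1, 0.6]
opening: 0.0004
t: 19.27
tcp_pos: [0.475, 0.012, 0.0687]
orientation: [-0.935, 2.292, 0.34]
force: [-0.1, -0.5, 0.6]
opening: 0.0002
t: 19.52
tcp_pos: [0.4764, 0.0134, 0.0686]
orientation: [-0.935, 2.292, 0.34]
force: [0.0, -0.1, -0.3]
opening: 0.0006
```

```bash
for i in 1; do python3 -m inch '-0.0008 0 0.0006 0 0 0 255;0 0 0 0 0 0 255'; python3 -m inch '-0.0008 0 0.0006 0 0 0 255;0 0 0 0 0 0 255'; python3 -m inch '-0.0008 0 0.0006 0 0 0 255;0 0 0 0 0 0 255'; done
```

```text
t: 19.77
tcp_pos: [0.4769, 0.014, 0.0686]
orientation: [-0.935, 2.292, 0.34]
force: [0.1, -1.0, -0.2]
opening: 0.0003
t: 20.02
tcp_pos: [0.4775, 0.0144, 0.0684]
orientation: [-0.935, 2.293, 0.34]
force: [-2.7, -2.0, 1.7]
opening: 0.0003
t: 20.27
tcp_pos: [0.4778, 0.0147, 0.0681]
orientation: [-0.935, 2.294, 0.339]
force: [-5.2, -5.0, 3.9]
opening: 0.0005
```

The force rises to 7 N with the tool no longer moving, so the funnel is hard against the stop. Next I plan the keeper push, routed round the magnifier with an upright, closed gripper on the knob's outer side.

```bash
python3 -m inch '0.0015 0 -0.0013 0 0 0 255;0 0 -0.03 0 0 0 255;0 0 -0.04 0 0 0 255;0 0 0 0 0 0 255'
cat >> kin.py <<'E'
jv=np.array([-ju[1],ju[0],0])
def kp(x,y,z,yaw,tl=0):return J0+ju*x+jv*y+[0,0,z],goalR(yaw,np.radians(tl))
E
python3 - <<'E'
from kin import *
s=sensors.get_state();q=s["q"];print(q,s["tcp_pos"])
for nm,yw in(("A",jy-np.pi/2),("B",jy+np.pi/2)):
  for mid in (0,1):
    W=[kp(-.12,-.14,.2,jy+np.pi)]+([kp(0,-.22,.2,yw)] if mid else [])+[kp(.045,-.2,.16,yw),kp(.045,-.195,.095,yw),kp(.045,-.125,.095,yw)]
    print(nm,mid,follow(q,W))
W=kp(-.12,-.14,.2,jy+np.pi);plan(*W,7)
E
```

```text
t: 20.78
tcp_pos: [0.4449, -0.02, 0.1224]
orientation: [-0.926, 2.294, 0.34]
force: [0.9, -0.3, -0.0]
opening: 0.0006
[ 1.6964  1.0585 -1.5311  2.4135  1.0562  0.4844  1.8306] [ 0.4449 -0.02    0.1224]
A 0 (array([-2.0185, -0.31  ,  1.56  ,  2.3184,  1.0987,  0.7867,  2.57  ]), [(np.float64(0.0), np.float64(0.2)), (np.float64(101.3), np.float64(-0.0)), (np.float64(226.6), np.float64(-0.0)), (np.float64(197.5), np.float64(-0.0))])
A 1 (array([-1.8732, -0.31  ,  1.56  ,  2.3705,  1.2006,  0.5724,  2.57  ]), [(np.float64(0.0), np.float64(0.2)), (np.float64(114.5), np.float64(-0.0)), (np.float64(101.3), np.float64(-0.0)), (np.float64(272.8), np.float64(-0.0)), (np.float64(183.6), np.float64(-0.0))])
B 0 (array([ 0.5371,  0.7501, -0.827 ,  1.6747,  0.6358,  1.0063,  0.2643]), [(np.float64(0.0), np.float64(0.2)), (np.float64(0.0), np.float64(0.69)), (np.float64(0.0), np.float64(0.73)), (np.float64(0.0), np.float64(0.71))])
B 1 (array([ 0.5407,  0.7528, -0.8332,  1.6746,  0.641 ,  1.0088,  0.2607]), [(np.float64(0.0), np.float64(0.2)), (np.float64(0.0), np.float64(0.66)), (np.float64(0.0), np.float64(0.69)), (np.float64(0.0), np.float64(0.73)), (np.float64(0.0), np.float64(0.71))])
7 x -0.0022 -0.0198 -0.0114 -0.0000 0.0997 -0.0011 |d|22.9mm 5.7deg
```

```bash
python3 -m inch '-0.0022 -0.0198 -0.0114 0 0.0997 -0.0011 255;-0.0022 -0.0198 -0.0114 0 0.0997 -0.0011 255;-0.0022 -0.0198 -0.0114 0 0.0997 -0.0011 255;-0.0022 -0.0198 -0.0114 0 0.0997 -0.0011 255;-0.0022 -0.0198 -0.0114 0 0.0997 -0.0011 255;-0.0022 -0.0198 -0.0114 0 0.0997 -0.0011 255;-0.0022 -0.0198 -0.0114 0 0.0997 -0.0011 255;0 0 0 0 0 0 255'
python3 - <<'E'
from kin import *
s=sensors.get_state();print(s["q"])
yw=jy+np.pi/2;W=[kp(0,-.22,.2,yw),kp(.045,-.2,.16,yw),kp(.045,-.195,.095,yw)]
plan(*W[0],10);plan(*W[1],2,start=W[0]);plan(*W[2],2,start=W[1])
E
```

```text
t: 21.78
tcp_pos: [0.5347, -0.1237, 0.2023]
orientation: [-1.203, 2.895, -0.009]
force: [0.4, 0.5, -0.5]
opening: 0.0004
[ 1.1039  0.6672 -1.2889  1.8233  0.698   1.1935  1.9506]
10 x -0.0153 0.0010 0.0003 -0.0003 0.0009 0.1584 |d|15.3mm 9.1deg
2 x 0.0100 0.0225 0.0200 0.0000 0.0000 0.0000 |d|31.7mm 0.0deg
2 x 0.0025 -0.0000 0.0325 0.0000 0.0000 0.0000 |d|32.6mm 0.0deg
```

```bash
python3 -m inch '-0.0153 0.001 0 0 0.001 0.158 255;-0.0153 0.001 0 0 0.001 0.158 255;-0.0153 0.001 0 0 0.001 0.158 255;-0.0153 0.001 0 0 0.001 0.158 255;-0.0153 0.001 0 0 0.001 0.158 255;-0.0153 0.001 0 0 0.001 0.158 255;-0.0153 0.001 0 0 0.001 0.158 255;-0.0153 0.001 0 0 0.001 0.158 255' && python3 -m inch '-0.0153 0.001 0 0 0.001 0.158 255;-0.0153 0.001 0 0 0.001 0.158 255;0.01 0.0225 0.02 0 0 0 255;0.01 0.0225 0.02 0 0 0 255;0 0 0 0 0 0 255'
python3 - <<'E'
from kin import *
s=sensors.get_state();print(s["q"])
yw=jy+np.pi/2;W=kp(.045,-.195,.095,yw)
plan(*W,2)
w=cam("wrist",s);im=camera("wrist");hsv=cv2.cvtColor(im,cv2.COLOR_RGB2HSV)
m=cv2.inRange(hsv,(0,170,70),(5,255,255))|cv2.inRange(hsv,(175,170,70),(180,255,255))
n,l,st,ce=cv2.connectedComponentsWithStats(m)
for i in range(1,n):
    if st[i,4]>150:
        k=onplane(w,ce[i],.115)[0];d=k-J0;print(st[i],ce[i],k,"jig",d@ju,d@jv)
E
```

```text
t: 22.78
tcp_pos: [0.6402, -0.0932, 0.199]
orientation: [-0.754, -3.045, 0.006]
force: [0.3, 0.1, -0.0]
opening: 0.0003
t: 23.4
tcp_pos: [0.6835, -0.0593, 0.157]
orientation: [-1.209, -2.888, 0.005]
force: [-0.3, 0.3, 1.2]
opening: 0.0003
[ 0.5563  0.7405 -0.7968  1.4906  0.5529  1.1571  0.4383]
2 x 0.0006 0.0026 0.0310 -0.0035 -0.0040 0.0013 |d|31.1mm 0.3deg
[ 319  169   38   40 1153] [337.5716 188.8127] [ 0.6573 -0.0209  0.115 ] jig 0.04822928625135819 -0.15077178281651044
```

The wrist camera places the knob at jig (48,-151), agreeing with both other views. I go down outside it and push.

```bash
python3 -m inch '0.0006 0.0037 0.031 -0.0035 -0.004 0.001 255;0.0006 0.0037 0.031 -0.0035 -0.004 0.001 255;0 0 0 0 0 0 255' && python3 -m inch '0.01 0 0 0 0 0 255;0.01 0 0 0 0 0 255;0.01 0 0 0 0 0 255;0.01 0 0 0 0 0 255;0 0 0 0 0 0 255'
python3 - <<'E'
from kin import *
s=sensors.get_state();d=s["tcp_pos"]-J0;print("tcp jig",d@ju,d@jv,d[2],s["force"]@jv,s["force"])
E
```

```text
t: 23.82
tcp_pos: [0.6871, -0.0587, 0.0956]
orientation: [-1.225, -2.893, 0.005]
force: [-0.8, -0.3, -0.3]
opening: 0.0006
t: 24.45
tcp_pos: [0.6609, -0.0276, 0.0981]
orientation: [1.22, 2.891, -0.002]
force: [-0.7, -0.2, -0.1]
opening: 0.0004
tcp jig 0.0461130577362185 -0.15814314611840752 0.09814656870556254 0.3863871365556974 [-0.725  -0.1693 -0.094 ]
```

```bash
python3 -m inch '0.008 0 0.001 0 0 0 255;0.008 0 0.001 0 0 0 255'; python3 -m inch '0.004 0 0 0 0 0 255;0 0 0 0 0 0 255'
python3 - <<'E'
from kin import *
s=sensors.get_state();d=s["tcp_pos"]-J0;print("tcp jig",d@ju,d@jv,d[2],s["force"]@jv,s["force"])
im=np.hstack([cv2.resize(camera("scene")[190:330,290:430],(400,400),interpolation=2),cv2.resize(camera("top")[170:310,220:360],(400,400),interpolation=2)])[:,:,::-1]
cv2.imwrite("pics/push.png",im)
E
```

```text
t: 24.7
tcp_pos: [0.6502, -0.0173, 0.0955]
orientation: [1.223, 2.89, -0.003]
force: [1.2, -1.0, 1.8]
opening: 0.0008
t: 24.95
tcp_pos: [0.6466, -0.0136, 0.0952]
orientation: [1.222, 2.892, -0.003]
force: [0.8, 0.3, -0.4]
opening: 0.0005
tcp jig 0.04566563950008777 -0.1381321182362562 0.09520141061513493 -0.35383408059384297 [ 0.8113  0.2994 -0.3589]
```

View pics/push.png

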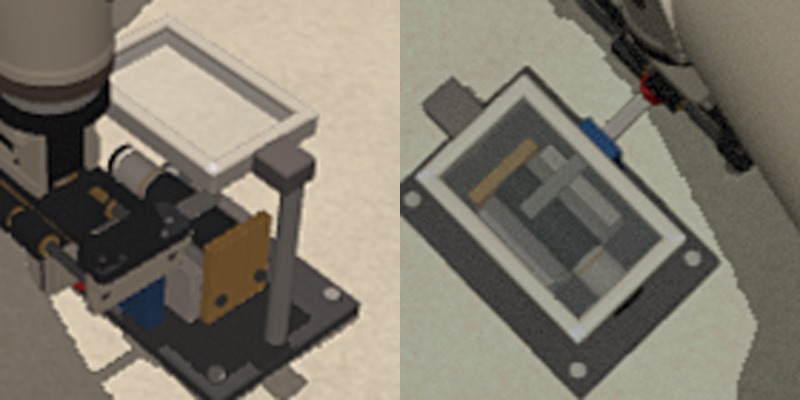

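The bar is now reaching across the seated funnel (top view (552,185)), and the knob at (650,90) is moving with the fingers. I push on in small steps to the end stop.

```bash
python3 -m inch '0.004 0 0 0 0 0 255;0.003 0 0 0 0 0 255;0 0 0 0 0 0 255'; python3 -m inch '0.002 0 0 0 0 0 255;0 0 0 0 0 0 255';python3 -m inch '0.002 0 0 0 0 0 255;0 0 0 0 0 0 255'
python3 - <<'E'
from kin import *
s=sensors.get_state();d=s["tcp_pos"]-J0;print("tcp jig",d@ju,d@jv,d[2],s["force"]@jv,s["force"])
E
```

```text
t: 25.42
tcp_pos: [0.6421, -0.0091, 0.0953]
orientation: [1.222, 2.891, -0.003]
force: [0.1, -0.5, -0.9]
opening: 0.0004
t: 25.68
tcp_pos: [0.641, -0.008, 0.0955]
orientation: [1.222, 2.89, -0.003]
force: [-0.0, -1.1, -1.0]
opening: 0.0004
t: 25.92
tcp_pos: [0.6409, -0.0079, 0.0956]
orientation: [1.223, 2.887, -0.003]
force: [4.1, -3.7, -3.7]
opening: 0.0005
tcp jig 0.045623688501758256 -0.13007863435603267 0.09558568761037618 -5.522348027464414 [ 4.0811 -3.7326 -3.7404]
```

The force is rising and the TCP has stopped at y = -130 mm, where the end stop was predicted (-130.5). One last nudge, then retreat and check.

```bash
python3 -m inch '0.001 0 0 0 0 0 255;0 0 0 0 0 0 255'; python3 -m inch '-0.01 0 0 0 0 0 255;-0.02 0 0 0 0 0 255;-0.03 0 0 0 0 0 255;0 0 -0.05 0 0 0 255;-0.04 0 -0.05 0 0 0 255;-0.04 0 -0.02 0 0 0 255;0 0 0 0 0 0 255;0 0 0 0 0 0 255'
python3 - <<'E'
from kin import *
s=sensors.get_state();print(s["force"],s["tcp_pos"])
a=camera("scene");b=camera("top")
h=cv2.cvtColor(b,cv2.COLOR_RGB2HSV);m=cv2.inRange(h,(0,150,80),(6,255,255))|cv2.inRange(h,(174,150,80),(180,255,255));m[:170]=0;m[225:]=0;m[:,:285]=0;m[:,345:]=0
ys,xs=np.nonzero(m);k=onplane(cam("top"),(xs.mean(),ys.mean()),.12)[0]-J0;print("knob jig",len(xs),k@ju,k@jv)
im=np.hstack([cv2.resize(a[180:330,280:430],(400,400),interpolation=2),cv2.resize(b[170:310,220:360],(400,400),interpolation=2)])[:,:,::-1]
cv2.imwrite("pics/end.png",im)
E
```

```text
t: 26.18
tcp_pos: [0.6409, -0.0079, 0.0956]
orientation: [1.223, 2.886, -0.003]
force: [5.5, -5.3, -4.5]
opening: -0.0001
t: 27.18
tcp_pos: [0.7349, -0.1038, 0.214]
orientation: [1.222, 2.893, -0.001]
force: [-0.1, 0.5, -0.8]
opening: 0.0003
[-0.1181  0.473  -0.7582] [ 0.7349 -0.1038  0.214 ]
knob jig 83 0.046246769528355866 -0.10750582193596181
```

View pics/end.png

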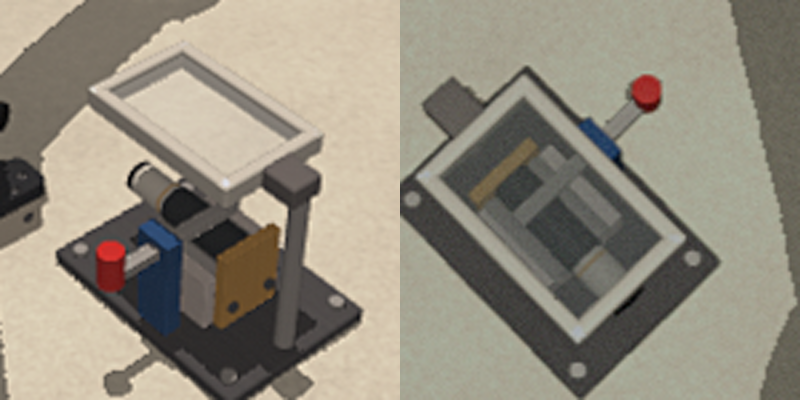

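The funnel lies in the V against the stop and the bar crosses it. The knob is at y = -107.5 mm by camera (nominal -110 when fully in), and the gripper is clear. I'm handing the job in.

```bash
python3 -c "
from plant import ticket;print(ticket.finish_job())"
```

```text
the job is handed in; nothing more can be done
None
```

The funnel is in the V with its foot against the brass stop, the keeper is fully in, and the job is handed in at about 27 s of the 64 s. I got no verdict back.

**What I did:** I took the funnel by its white end with a gripper tilted 40° and laid it in the V. I pushed until it stopped (about 22 N), let go, and nudged the cap end again with closed fingers. Then I pushed the keeper knob to its end stop and backed the gripper clear.

**Last checks:**
- **Seating:** the nudge reached 7 N with the tool no longer moving, so the foot was hard against the stop. When I let go of the first push, the grasp point was within 0.5 mm of where it should be.
- **Keeper:** the push ended at y = -130.1 mm, expected -130.5 mm. The camera then put the knob at -107.5 mm, expected -110 mm, which is about the camera's own error.
- **After backing off:** the force reading was about zero and the gripper was clear. The last two views show the funnel lying in the V under the bar. I did not measure its final pose to 2 mm.

**What disagreed or went wrong:**
- My first approach to the cradle ran into joint limits. I backed out without touching anything and turned the gripper half round.
- The keeper started about 9–10 mm in by three camera views, not fully drawn out.
- I did not check the other bench items at the end. The arm felt no unexpected contact.

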